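# Grade lead shot from glass marbles with a hand sieve

## Task

Lift the sieve by its orange bridge handle and lower its tail over the round tin so that all the lead shot drops through the grille into the tin while the marbles stay aboard, then stand it back on the bench and let go. Take it again by its blue tail handle, tip all the marbles out over the mouth into the wooden box, and stand the empty sieve upright on the bench. Do not touch the shot or marbles with the fingers, and do not shift or knock over the can, jar or tub.

Things in the scene. Friction and masses are not known exactly. Their poses are not given: they have to be found in the camera images.
- sieve_mid (a point): Hand grading sieve, a loose thin aluminium tray of about 0.24 kg. This point: on its middle, 20 mm above its underside. Axes: x along the tray to its pouring mouth, y across, z up. From here the tray runs from x=-60 mm (tail wall, 44 high) to x=+80 (mouth), side walls at y=-45 and +45, 40 high, standing on the bench. It and its handles fit a circle of radius 105 mm.
- sieve_grille (a point): Centre of the open grille that floors the tail half (x -60 to 0): three thin bars along x with 18 mm gaps, 20 mm above the underside, open below. Lowering the tail by well over 15 degrees (30 works) makes the contents roll from the well onto it.
- sieve_well (a point): Centre of the solid well floor of the mouth half (x 0 to 55 mm), where the contents start. It slopes down towards the mouth at 15 degrees: 20 mm above the underside at x=0, 5 mm at x=55. Carry the sieve level and smoothly.
- sieve_bridge (a point): Centre of the sieve's orange bridge handle: a level bar across the tray above its middle, 14 mm thick along the sieve's x, 98 mm long along y, 16 mm high, centre 90 mm above the underside (top at 98), on thin posts at y=-47 and +47. Near the balance point.
- sieve_tail (a point): Blue tail handle: a flat tab 14 mm thick, 32 mm wide (along the sieve's y) and 60 mm long, rising from the top of the tail wall, leaning 35 degrees from the sieve's z back towards its -x (away from the tray). This point lies 40 mm up the tab, 20 mm below its top end; in the sieve's own axes at x=-82.9, z=66.8 mm above the underside.
- sieve_mouth (a point): Middle of the pouring edge of the sieve's lip, at x=+80, y=0, 26 mm above the underside. The lip rises to it from the well floor (x=55) at 40 degrees, so the marbles roll out when the mouth is tipped down well over 40 degrees (60 works).
- shot_tin_in (a point): Round open steel tin, fixed to the bench: outer diameter 156, wall 3, height 38 mm. This point: centre of its inner floor, 3 mm above the bench. It stands left or right.
- marble_box_in (a point): Square open wooden box, fixed to the bench: 150 by 150 mm outside, wall 6, height 45 mm. This point: centre of its inner floor, 6 mm above the bench; x and y along its sides. It stands on the other side from the tin.
- marble0_center (a point): Large opaque glass marble (one green of the three), smooth, diameter 24 mm; its centre. Too big for the grille.
- marble1_center (a point): Large opaque glass marble (one orange of the three), smooth, diameter 24 mm; its centre. Too big for the grille.
- marble2_center (a point): Large opaque glass marble (one blue of the three), smooth, diameter 24 mm; its centre. Too big for the grille.
- shot0_center (a point): Small dark lead shot, diameter 12 mm (one of four); its centre. Falls through the grille.
- shot1_center (a point): Small dark lead shot, diameter 12 mm (one of four); its centre. Falls through the grille.
- shot2_center (a point): Small dark lead shot, diameter 12 mm (one of four); its centre. Falls through the grille.
- shot3_center (a point): Small dark lead shot, diameter 12 mm (one of four); its centre. Falls through the grille.
- can_mid (a point): Red paint can with a yellow band, diameter 68, height 85 mm, loose bystander; this point is its centre, half-way up.
- jar_mid (a point): Amber jar with a black cap, diameter 60, height 95 mm, loose bystander; this point is its centre, half-way up.
- tub_mid (a point): White tub with a blue lid and a yellow band, diameter 70, height 70 mm, loose bystander; this point is its centre, half-way up.

How it is judged:
By the outcome, as a careful person would: the job done as asked, in the order asked, and still so for the second after the job is handed in, with the robot touching nothing.
It also fails if it takes over 72 s, if anything falls off the work surface, if the arm or the gripper's body presses on something with over 40 N, if the wrist force passes 120 N, or if a joint passes its speed limit or range.

## Robot

A 6-joint arm with a two-finger parallel gripper is mounted at the origin on the work surface. World frame = base frame: x ahead of the robot, y to its left, z up, the work surface at z = 0. Lengths are in m, angles in rad, forces in N, time in s.
With the tool pointing down it reaches from about 0.275 to 0.725 m from the base axis. Payload 5.6 kg.
Tool frame: the origin (TCP) lies midway between the tips of the shut fingers; the grasp point (between the pads) lies 19 mm behind it; z points along the fingers, y is the line along which they close (so a half turn about z gives the same grasp; the last joint's range is limited). The gripper opens to 85 mm and grips with 20 to 120 N. Pads are 22 mm wide; open, the fingers measure 114 mm over their backs; the gripper's body (76 mm by 85 mm) begins 54 mm behind the grasp point. The pads swing forward as they close: fully open they stand 13 mm farther back than shut.
Start: joints at [1.588, 0.255, 0.108, 0, -1.424, -0.285], TCP at [0.146, 0.53, 0.231] pointing down, gripper open.
Joint ranges: [-2.95, 2.95], [-1.21, 1.97], [-1.09, 1.5], [-2.87, 1.71], [-2.94, -0.07], [-3.05, 3.05]. Speed limits (rad/s): [2.57, 2.57, 3.14, 3.14, 3.14, 3.14].

## Interface

Orientations are given as a rotation vector (axis times angle).
In Python, from station import arm gives the robot as it stands. The module is installed in compiled form; this text tells all that it offers.
- The arm moves only by the tool drive_tool, never from a script. Its argument "targets" is a list of rows, each an object of numbers: "x", "y", "z": the shift along the tool's x, y, z in cm; "ax", "ay", "az": the turn, a rotation vector about the tool's x, y, z in degrees. A call has 1 to 10 rows; each row shifts and turns the commanded pose from where the row before left it, along the tool's axes as they then stand; what a row does not reach is not made up. A row lasts 1/12 s, in which the tool goes at most 41.7 mm and 7.16 degrees, less where a joint would pass 70% of its speed; a pose out of reach is approached as far as the arm can. A call with a gripper value outside its range is refused whole. "hand" is the opening, from 0 (shut) to 1 (fully open), set as the call begins (left out, the last holds). The fingers move at their own pace and stop on an object; "squeeze" is the grip in N (left out, the last holds). Time passes only in rows, so rows that do not move let the fingers close. It gives the time, the measured TCP pose, the force, the opening and the grip force at its end, in the units of the state.
- arm.read_state(): the state, without advancing time (a new reading comes with each control period).
- arm.capture(name): name is "side" or "top" or "wrist"; returns a dict with "img" (420x560x3 uint8, red, green, blue), "mtx" (3x3 intrinsics, pixels), "k1" (the pictures are not rectified: a ray, as slopes to the right and down, at radius r is drawn at 1 + k1 r^2 times it, then the intrinsics apply), "T" (4x4, takes a point from camera to world coordinates). Camera axes: x right, y down, z forward; pixel columns grow to the right and rows downward; lengths in m; the calibration is good to about 2 mm. A picture is of the moment at which its call begins. There is no depth.
- arm.sign_off(): hands the job in; it is judged then, once.
Trained networks look in the newest picture that a camera, given by its name, has taken for a name from the list of things; names that differ only in an ending like _2 or _b are one class to them, and where a whole thing is asked for, a point or a joint stands for the part that bears it (a point fixed in the world has none). Each returns a list of dicts, best first, with "conf" (0 to 1); they miss things now and then, are a little off and sometimes report something else, mostly with a low value. They report only what shows in the picture. A call takes as long as a camera call.
- arm.recognise(camera, thing): "pixel" ([row, column] in pixels, amid what is visible of it).
- arm.cut_out(camera, thing): "region" (420x560 bool, what is visible of it) and "pixel" ([row, column] in pixels, amid what is visible of it).
The state is a dict: "clock": time; "joint_pos": joint angles; "dq": joint speeds; "effort": joint torques, N m; "tcp_pos": TCP position; "eef_rot": TCP orientation; "ft_force": force on the tool from outside, world axes, zero at the start; "moment": the same for the moment, N m; "grip_width": finger opening in m; "gripper_force": force on a finger pad.
Only numpy, scipy, OpenCV 4.12 (cv2) and the standard library are available. Lean on these libraries where they do the work, as an engineer would, in place of code of your own. Each camera call takes 0.05 s, during which the arm holds its last target. There are 200 camera calls.

## Working session

There is one attempt and no reset: what is moved stays moved. The work goes in short steps, Python scripts to look and compute and a tool call to move; the robot and the scene stay as the last step left them, time stands still between calls to the robot, and variables do not carry over. Pictures are saved under pics/ and viewed, at most 10 in all, crops included, and the job is handed in when it is done.

Besides the shell and the picture viewer there is one more tool, called after "Request:" as name(argument=value, ...), one argument or row to a line, values as JSON. drive_tool: Moves the arm, as the interface text tells. Its arguments: {"type":"object","properties":{"targets":{"type":"array"},"hand":{"type":"number"},"squeeze":{"type":"number"}},"required":["targets"]}

```bash
mkdir -p pics
cat > h.py <<'E'
import numpy as np, cv2
from scipy.spatial.transform import Rotation as R
from station import arm
def ray(c,px):
    K=c['mtx'];x=(px[1]-K[0,2])/K[0,0];y=(px[0]-K[1,2])/K[1,1]
    rd=np.hypot(x,y);r=rd
    for _ in range(20): r=rd/(1+c['k1']*r*r)
    s=r/rd if rd>0 else 1
    d=c['T'][:3,:3]@np.array([x*s,y*s,1]);return c['T'][:3,3],d/np.linalg.norm(d)
def atz(c,px,z):
    o,d=ray(c,px);return o+d*(z-o[2])/d[2]
def tri(rs):
    A=np.zeros((3,3));b=np.zeros(3)
    for o,d in rs:
        P=np.eye(3)-np.outer(d,d);A+=P;b+=P@o
    p=np.linalg.solve(A,b);return p,[np.linalg.norm((np.eye(3)-np.outer(d,d))@(p-o)) for o,d in rs]
def proj(c,p):
    q=np.linalg.inv(c['T'])@np.append(p,1);u=q[:2]/q[2];u=u*(1+c['k1']*(u@u))
    return (c['mtx'][1,1]*u[1]+c['mtx'][1,2],c['mtx'][0,0]*u[0]+c['mtx'][0,2])
def save(c,n): cv2.imwrite('pics/'+n,c['img'][:,:,::-1])
E
python3 - <<'E'
from h import *
np.set_printoptions(precision=3,suppress=True)
cs={n:arm.capture(n) for n in('side','top','wrist')}
for n,c in cs.items(): print(n,c['T'].tolist() if 0 else c['T'][:3,3],c['T'][:3,2])
save(cs['side'],'s0.png')
save(cs['top'],'t0.png')
for t in ['sieve_mid','sieve_grille','sieve_well','sieve_bridge','sieve_tail','sieve_mouth','shot_tin_in','marble_box_in','can_mid','jar_mid','tub_mid','marble0_center','marble1_center','marble2_center','shot0_center']:
    rs=[];o=''
    for n in('side','top'):
        r=arm.recognise(n,t)
        if r: rs.append(ray(cs[n],r[0]['pixel']));o+=f" {n} {np.round(r[0]['pixel'])} {r[0]['conf']:.2f}"
    if len(rs)>1:
        p,e=tri(rs);o+=f' {p} err {e[0]:.4f}'
    print(t,o)
E
```

```text
side [ 0.437 -0.585  0.784] [ 0.196  0.629 -0.752]
top [ 0.458 -0.017  0.915] [ 0.181  0.044 -0.982]
wrist [0.211 0.511 0.373] [-0.26   0.071 -0.963]
sieve_mid  side [237. 266.] 0.65 top [224. 298.] 0.73 [ 0.594 -0.038  0.035] err 0.0007
sieve_grille  side [239. 264.] 0.87 top [225. 302.] 0.56 [ 0.588 -0.046  0.04 ] err 0.0037
sieve_well  side [238. 262.] 0.62 top [223. 300.] 0.84 [ 0.587 -0.042  0.04 ] err 0.0073
sieve_bridge  side [239. 263.] 0.70 top [223. 298.] 0.88 [ 0.591 -0.038  0.029] err 0.0059
sieve_tail  side [240. 260.] 0.93 top [221. 296.] 0.58 [ 0.59  -0.033  0.025] err 0.0119
sieve_mouth  side [240. 264.] 0.59 top [223. 298.] 0.93 [ 0.592 -0.039  0.028] err 0.0042
shot_tin_in  side [151. 190.] 0.86 top [281. 127.] 0.76 [0.461 0.368 0.004] err 0.0031
marble_box_in  side [382. 271.] 0.87 top [270. 444.] 0.93 [ 0.499 -0.368  0.036] err 0.0094
can_mid  side [193. 321.] 0.88 top [150. 259.] 0.68 [0.769 0.055 0.044] err 0.0005
jar_mid  top [265. 374.] 0.84
tub_mid  top [242. 196.] 0.59
marble0_center  side [231. 280.] 0.56
marble1_center  side [242. 286.] 0.54 top [205. 306.] 0.46 [ 0.639 -0.058  0.025] err 0.0021
marble2_center  side [237. 284.] 0.60 top [226. 300.] 0.25 [ 0.611 -0.047  0.032] err 0.0225
shot0_center  top [224. 301.] 0.53
```

View pics/t0.png

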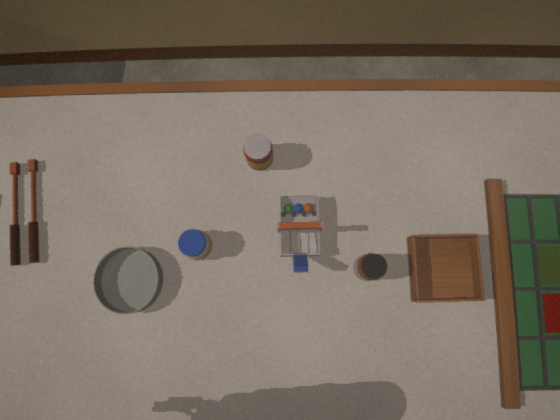

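View pics/s0.png

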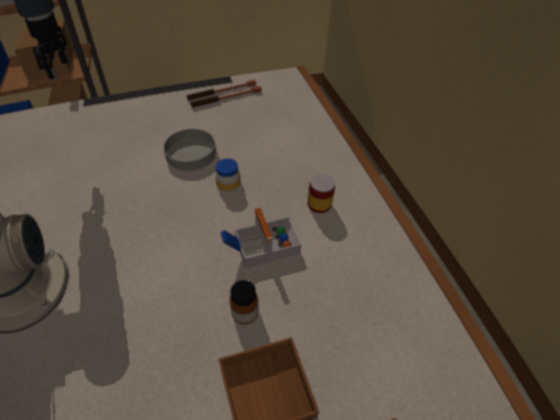

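The top view shows the sieve near pixel (225,300), its mouth away from the robot and the tail tab at (262,300). The tin is at (280,128) and the box at (268,445). The tub (243,193) and jar (266,373) stand either side of the sieve, and the can is behind it at (152,259). The side view shows the orange bar from (211,259) to (237,270) and the blue tab at (240,231).

```bash
cat >> h.py <<'E'
def mask(c,lo,hi,roi):
    h=cv2.cvtColor(c['img'],cv2.COLOR_RGB2HSV);m=cv2.inRange(h,lo,hi);z=np.zeros_like(m);a,b,e,f=roi;z[a:b,e:f]=m[a:b,e:f]
    n,l,s,ce=cv2.connectedComponentsWithStats(z)
    k=1+np.argmax(s[1:,4]);ys,xs=np.where(l==k);return np.c_[ys,xs].astype(float)
def ends(p):
    m=p.mean(0);v=np.linalg.svd(p-m,full_matrices=False)[2][0];t=(p-m)@v
    return m,m+v*t.min(),m+v*t.max()
E
python3 - <<'E'
from h import *
np.set_printoptions(precision=4,suppress=True)
cs={n:arm.capture(n) for n in('side','top')}
OR=((4,140,70),(14,255,255));BL=((105,140,50),(128,255,255))
os_=mask(cs['side'],*OR,(200,245,250,277));ot=mask(cs['top'],*OR,(218,234,270,330))
bs=mask(cs['side'],*BL,(225,255,215,245));bt=mask(cs['top'],*BL,(250,280,285,315))
es=ends(os_);et=ends(ot)
print(len(os_),len(ot),len(bs),len(bt),es,et)
for i,j in((0,0),(1,1),(2,2),(1,2),(2,1)): print('bar',i,j,*tri([ray(cs['side'],es[i]),ray(cs['top'],et[j])]))
for i in range(3): print('bar top z.09',atz(cs['top'],et[i],.09),'side',atz(cs['side'],es[i],.09))
print('tab',bs.mean(0),bt.mean(0),tri([ray(cs['side'],bs.mean(0)),ray(cs['top'],bt.mean(0))]))
for t,z in(('tub_mid',.035),('jar_mid',.0475),('shot_tin_in',.02),('marble_box_in',.02)):
    for n in('side','top'):
        r=arm.cut_out(n,t)
        if r:
            ys,xs=np.where(r[0]['region']);px=((ys.min()+ys.max())/2,(xs.min()+xs.max())/2);print(t,n,r[0]['conf'],atz(cs[n],px,z))
s=arm.read_state();print(s['tcp_pos'],R.from_rotvec(s['eef_rot']).as_matrix(),s['grip_width'])
E
```

```text
Traceback (most recent call last):
  File "h.py", line 24, in mask
    k=1+np.argmax(s[1:,4]);ys,xs=np.where(l==k);return np.c_[ys,xs].astype(float)
        ~~~~~~~~~^^^^^^^^^
ValueError: attempt to get argmax of an empty sequence
```

```bash
cat > m1.py <<'E'
from h import *
np.set_printoptions(precision=4,suppress=True)
cs={n:arm.capture(n) for n in('side','top')}
h=cv2.cvtColor(cs['side']['img'],cv2.COLOR_RGB2HSV);print(h[240,231],cv2.cvtColor(cs['top']['img'],cv2.COLOR_RGB2HSV)[264,300])
OR=((3,120,60),(16,255,255));BL=((95,120,30),(130,255,255))
os_=mask(cs['side'],*OR,(200,245,250,277));ot=mask(cs['top'],*OR,(218,234,270,330))
bs=mask(cs['side'],*BL,(225,255,215,245));bt=mask(cs['top'],*BL,(250,280,285,315))
es=ends(os_);et=ends(ot)
print(len(os_),len(ot),len(bs),len(bt),es,et)
for i,j in((0,0),(1,1),(2,2),(1,2),(2,1)): print('bar',i,j,*tri([ray(cs['side'],es[i]),ray(cs['top'],et[j])]))
for i in range(3): print('bar top z.09',atz(cs['top'],et[i],.09),'side',atz(cs['side'],es[i],.09))
print('tab',bs.mean(0),bt.mean(0),tri([ray(cs['side'],bs.mean(0)),ray(cs['top'],bt.mean(0))]))
for t,z in(('tub_mid',.035),('jar_mid',.0475),('shot_tin_in',.02),('marble_box_in',.02)):
    for n in('side','top'):
        r=arm.cut_out(n,t)
        if r:
            ys,xs=np.where(r[0]['region']);px=((ys.min()+ys.max())/2,(xs.min()+xs.max())/2);print(t,n,r[0]['conf'],atz(cs[n],px,z))
s=arm.read_state();print(s['tcp_pos'],R.from_rotvec(s['eef_rot']).as_matrix(),s['grip_width'])
E
python3 m1.py
```

```text
[108 217  61] [117  92  91]
209 266 181 29 (array([223.2632, 262.8421]), array([208.0837, 256.79  ]), array([237.2342, 268.4125])) (array([224.891 , 299.4135]), array([225.4882, 278.9268]), array([224.2623, 320.9785]))
bar 0 0 [ 0.5835 -0.0397  0.0927] [np.float64(0.0005692180706108937), np.float64(0.0005692180706109504)]
bar 1 1 [0.5811 0.0044 0.098 ] [np.float64(0.0004660178657801642), np.float64(0.00046601786578034064)]
bar 2 2 [ 0.5839 -0.0855  0.098 ] [np.float64(0.00021793383683247947), np.float64(0.0002179338368327876)]
bar 1 2 [ 0.5653 -0.0772  0.1933] [np.float64(0.0037716348232730073), np.float64(0.003771634823272664)]
bar 2 1 [ 0.6056  0.0072 -0.0295] [np.float64(0.005860299501242866), np.float64(0.00586029950124305)]
bar top z.09 [ 0.5834 -0.0397  0.09  ] side [ 0.5847 -0.0375  0.09  ]
bar top z.09 [0.5818 0.0046 0.09  ] side [0.5833 0.0113 0.09  ]
bar top z.09 [ 0.585  -0.0862  0.09  ] side [ 0.5859 -0.0797  0.09  ]
tab [239.989 230.547] [268.0345 300.2759] (array([ 0.4988, -0.0428,  0.0618]), [np.float64(0.00683178095123455), np.float64(0.006831780951234717)])
tub_mid side 0.81 [0.5486 0.2009 0.035 ]
tub_mid top 0.59 [0.5456 0.2001 0.035 ]
jar_mid side 0.93 [ 0.4982 -0.1967  0.0475]
jar_mid top 0.7 [ 0.496  -0.1985  0.0475]
shot_tin_in side 0.85 [0.463  0.3578 0.02  ]
shot_tin_in top 0.95 [0.4608 0.361  0.02  ]
marble_box_in side 0.97 [ 0.5079 -0.3561  0.02  ]
marble_box_in top 0.58 [ 0.4967 -0.3747  0.02  ]
[0.1455 0.5304 0.2313] [[ 0.9644 -0.2646 -0.    ]
 [-0.2646 -0.9644 -0.    ]
 [-0.      0.     -1.    ]] 0.08562470725927175
```

Request:
drive_tool(
  targets=[
    {"x":2.9,"y":2.2},
    {"x":2.9,"y":2.2},
    {"x":2.9,"y":2.2},
    {"x":2.9,"y":2.2},
    {"x":2.9,"y":2.2},
    {"x":2.9,"y":2.2},
    {"x":2.9,"y":2.2},
    {"x":2.9,"y":2.2},
    {"x":2.9,"y":2.2},
    {"x":2.9,"y":2.2},
  ],
  hand=0.7,
)

```text
schema error: expected keys x, y, z, ax, ay, az
```

Request:
drive_tool(
  targets=[
    {"x":2.9,"y":2.2},
    {"x":2.9,"y":2.2},
    {"x":2.9,"y":2.2},
    {"x":2.9,"y":2.2},
    {"x":2.9,"y":2.2},
    {"x":2.8,"y":2.2},
    {"x":2.8,"y":2.1},
    {"x":2.8,"y":2.1},
    {"x":2.8,"y":2.1},
    {"x":2.1,"y":1.7},
  ],
)

```text
schema error: expected keys x, y, z, ax, ay, az
```

Request:
drive_tool(
  targets=[
    {"az":7},
    {"az":7},
    {"az":7},
    {"az":7},
    {"az":7},
    {"az":7},
    {"az":7},
    {"az":7},
    {"az":7},
    {"az":7},
  ],
)

```text
schema error: expected keys x, y, z, ax, ay, az
```

Request:
drive_tool(
  targets=[
    {"az":2.7},
    {},
  ],
)

```text
schema error: expected keys x, y, z, ax, ay, az
```

```bash
cat > m2.py <<'E'
from h import *
np.set_printoptions(precision=4,suppress=True)
c=arm.capture('wrist');save(c,'w1.png')
s=arm.read_state();M=R.from_rotvec(s['eef_rot']).as_matrix();print(s['tcp_pos'],M.tolist(),s['grip_width'],s['ft_force'],s['joint_pos'])
ow=mask(c,(3,120,60),(16,255,255),(0,420,0,560));e=ends(ow);print(len(ow),e)
for z in(.09,.098): print([atz(c,p,z) for p in e])
E
python3 m2.py
```

```text
[0.1455 0.5304 0.2313] [[0.9643536628457043, -0.26461672657342805, -3.120315906361275e-05], [-0.2646167260160228, -0.9643536632772747, 2.088687645683069e-05], [-3.561789762516859e-05, -1.1885458023779984e-05, -0.9999999992950506]] 0.08531266388318243 [-0.1849 -0.0694 -0.4124] [ 1.5876  0.2551  0.1082 -0.     -1.4239 -0.2846]
3734 (array([288.1741,  39.2646]), array([271.7045,  73.8714]), array([314.0879, -15.1871]))
[array([0.1184, 0.7967, 0.09  ]), array([0.1262, 0.7534, 0.09  ]), array([0.1057, 0.8677, 0.09  ])]
[array([0.1211, 0.7887, 0.098 ]), array([0.1286, 0.7466, 0.098 ]), array([0.1087, 0.8576, 0.098 ])]
```

Request:
drive_tool(
  targets=[
    {"x":2.9,"y":2.2,"z":0,"ax":0,"ay":0,"az":0},
    {"x":2.9,"y":2.2,"z":0,"ax":0,"ay":0,"az":0},
    {"x":2.9,"y":2.2,"z":0,"ax":0,"ay":0,"az":0},
    {"x":2.9,"y":2.2,"z":0,"ax":0,"ay":0,"az":0},
    {"x":2.9,"y":2.2,"z":0,"ax":0,"ay":0,"az":0},
    {"x":2.9,"y":2.2,"z":0,"ax":0,"ay":0,"az":0},
    {"x":2.9,"y":2.2,"z":0,"ax":0,"ay":0,"az":0},
    {"x":2.9,"y":2.2,"z":0,"ax":0,"ay":0,"az":0},
    {"x":2.9,"y":2.2,"z":0,"ax":0,"ay":0,"az":0},
    {"x":2.9,"y":2.2,"z":0,"ax":0,"ay":0,"az":0},
  ],
  hand=0.7,
)

```text
clock: 3.13
tcp_pos: [0.3677, 0.24, 0.2316]
eef_rot: [-3.113, 0.419, -0.001]
ft_force: [1.4, 0.3, -0.3]
grip_width: 0.0597
gripper_force: 0.0
```

Request:
drive_tool(
  targets=[
    {"x":2.9,"y":2.2,"z":0,"ax":0,"ay":0,"az":0},
    {"x":2.9,"y":2.2,"z":0,"ax":0,"ay":0,"az":0},
    {"x":2.9,"y":2.2,"z":0,"ax":0,"ay":0,"az":0},
    {"x":2.9,"y":2.2,"z":0,"ax":0,"ay":0,"az":0},
    {"x":2.9,"y":2.2,"z":0,"ax":0,"ay":0,"az":0},
    {"x":2.8,"y":2.2,"z":0,"ax":0,"ay":0,"az":0},
    {"x":2.8,"y":2.1,"z":0,"ax":0,"ay":0,"az":0},
    {"x":2.8,"y":2.1,"z":0,"ax":0,"ay":0,"az":0},
    {"x":2.8,"y":2.1,"z":0,"ax":0,"ay":0,"az":0},
    {"x":2.1,"y":1.7,"z":0,"ax":0,"ay":0,"az":0},
  ],
)

```text
clock: 3.97
tcp_pos: [0.5801, -0.0388, 0.2309]
eef_rot: [3.113, -0.421, -0.0]
ft_force: [0.1, -0.2, 0.4]
grip_width: 0.0596
gripper_force: 0.0
```

Request:
drive_tool(
  targets=[
    {"x":0,"y":0,"z":0,"ax":0,"ay":0,"az":7},
    {"x":0,"y":0,"z":0,"ax":0,"ay":0,"az":7},
    {"x":0,"y":0,"z":0,"ax":0,"ay":0,"az":7},
    {"x":0,"y":0,"z":0,"ax":0,"ay":0,"az":7},
    {"x":0,"y":0,"z":0,"ax":0,"ay":0,"az":7},
    {"x":0,"y":0,"z":0,"ax":0,"ay":0,"az":7},
    {"x":0,"y":0,"z":0,"ax":0,"ay":0,"az":7},
    {"x":0,"y":0,"z":0,"ax":0,"ay":0,"az":7},
    {"x":0,"y":0,"z":0,"ax":0,"ay":0,"az":7},
    {"x":0,"y":0,"z":0,"ax":0,"ay":0,"az":7},
  ],
)

```text
clock: 4.8
tcp_pos: [0.5789, -0.0365, 0.2312]
eef_rot: [2.303, -2.136, -0.0]
ft_force: [-0.2, 0.6, -0.2]
grip_width: 0.0598
gripper_force: 0.0
```

Request:
drive_tool(
  targets=[
    {"x":0,"y":0,"z":0,"ax":0,"ay":0,"az":2.7},
    {"x":0,"y":0,"z":0,"ax":0,"ay":0,"az":0},
  ],
)

```text
clock: 4.97
tcp_pos: [0.579, -0.0365, 0.2313]
eef_rot: [2.257, -2.185, -0.0]
ft_force: [0.3, -0.6, 0.5]
grip_width: 0.0598
gripper_force: 0.0
```

```bash
python3 m2.py
```

```text
[ 0.579  -0.0365  0.2313] [[0.03543553354729878, -0.999371963183477, -4.652978878937972e-05], [-0.9993719642179204, -0.035435533047296075, -1.1526911049812086e-05], [9.870863856962243e-06, 4.690902866028973e-05, -0.9999999988510545]] 0.059772425459414566 [-0.7782  0.5762 -0.1037] [ 0.2065  0.3154  0.1907  0.     -1.4461 -0.171 ]
1351 (array([192.601 , 272.5033]), array([144.0011, 272.5921]), array([241.0081, 272.4149]))
[array([ 0.584 , -0.0422,  0.09  ]), array([ 0.5851, -0.0878,  0.09  ]), array([0.5827, 0.0075, 0.09  ])]
[array([ 0.5839, -0.044 ,  0.098 ]), array([ 0.585 , -0.0883,  0.098 ]), array([0.5827, 0.0043, 0.098 ])]
```

Request:
drive_tool(
  targets=[
    {"x":0.45,"y":-0.5,"z":1,"ax":0,"ay":0,"az":-0.3},
    {"x":0,"y":0,"z":2.5,"ax":0,"ay":0,"az":0},
    {"x":0,"y":0,"z":3,"ax":0,"ay":0,"az":0},
    {"x":0,"y":0,"z":3,"ax":0,"ay":0,"az":0},
    {"x":0,"y":0,"z":2.5,"ax":0,"ay":0,"az":0},
    {"x":0,"y":0,"z":2,"ax":0,"ay":0,"az":0},
    {"x":0,"y":0,"z":1,"ax":0,"ay":0,"az":0},
    {"x":0,"y":0,"z":0.8,"ax":0,"ay":0,"az":0},
    {"x":0,"y":0,"z":0,"ax":0,"ay":0,"az":0},
  ],
)

```text
clock: 5.77
tcp_pos: [0.5835, -0.0411, 0.0718]
eef_rot: [2.264, -2.175, -0.002]
ft_force: [0.1, 0.3, -0.0]
grip_width: 0.0599
gripper_force: 0.0
```

```bash
python3 m2.py; python3 -c "
from h import *
c=arm.capture('side');save(c,'s1.png');a=cv2.imread('pics/s1.png')[180:280,190:340];b=cv2.imread('pics/w1.png');cv2.imwrite('pics/c1.png',np.vstack([cv2.resize(a,(450,300)),cv2.resize(b,(450,300))]))"
```

```text
[ 0.5843 -0.041   0.0732] [[0.039961227346232434, -0.999201197968711, -0.0002574623773958388], [-0.9992011711133373, -0.03996113430567992, -0.0003569183923766792], [0.0003463447965980695, 0.00027151960603336234, -0.9999999031611881]] 0.06015520764359715 [0.5019 0.0756 0.9339] [ 0.1968  0.4183 -0.0721  0.0003 -1.0808 -0.157 ]
5201 (array([264.8573, 277.384 ]), array([175.23  , 278.6971]), array([350.002 , 276.1365]))
[array([ 0.5841, -0.0491,  0.09  ]), array([ 0.5851, -0.0897,  0.09  ]), array([ 0.583 , -0.0034,  0.09  ])]
[array([ 0.5843, -0.053 ,  0.098 ]), array([ 0.5852, -0.091 ,  0.098 ]), array([ 0.5832, -0.0103,  0.098 ])]
```

View pics/c1.png

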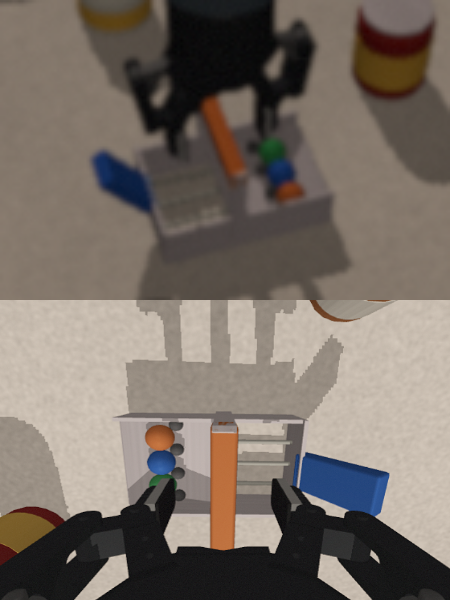

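The fingers bracket the orange bar, and the marbles and shot lie in the well, well below the tips. I'll close now.

Request:
drive_tool(
  targets=[
    {"x":0,"y":0,"z":0.2,"ax":0,"ay":0,"az":1},
    {"x":0,"y":0,"z":0,"ax":0,"ay":0,"az":0},
    {"x":0,"y":0,"z":0,"ax":0,"ay":0,"az":0},
  ],
  hand=0.4,
  squeeze=60,
)

```text
clock: 6.12
tcp_pos: [0.5846, -0.0408, 0.0721]
eef_rot: [-2.245, 2.196, -0.001]
ft_force: [-0.2, 0.1, -0.1]
grip_width: 0.0343
gripper_force: 0.0
```

Request:
drive_tool(
  targets=[
    {"x":0,"y":0,"z":0,"ax":0,"ay":0,"az":0},
    {"x":0,"y":0,"z":0,"ax":0,"ay":0,"az":0},
    {"x":0,"y":0,"z":0,"ax":0,"ay":0,"az":0},
    {"x":0,"y":0,"z":0,"ax":0,"ay":0,"az":0},
    {"x":0,"y":0,"z":0,"ax":0,"ay":0,"az":0},
    {"x":0,"y":0,"z":0,"ax":0,"ay":0,"az":0},
  ],
  hand=0,
)

```text
clock: 6.62
tcp_pos: [0.5841, -0.0408, 0.0717]
eef_rot: [-2.246, 2.197, -0.0]
ft_force: [-1.3, 0.9, 4.1]
grip_width: 0.0132
gripper_force: 59.2
```

Request:
drive_tool(
  targets=[
    {"x":0,"y":0,"z":-0.3,"ax":0,"ay":0,"az":0},
    {"x":0,"y":0,"z":-0.6,"ax":0,"ay":0,"az":0},
    {"x":0,"y":0,"z":-1,"ax":0,"ay":0,"az":0},
    {"x":0,"y":0,"z":-1.4,"ax":0,"ay":0,"az":0},
    {"x":0,"y":0,"z":-1.7,"ax":0,"ay":0,"az":0},
    {"x":0,"y":0,"z":-1.8,"ax":0,"ay":0,"az":0},
    {"x":0,"y":0,"z":-1.8,"ax":0,"ay":0,"az":0},
    {"x":0,"y":0,"z":-1.5,"ax":0,"ay":0,"az":0},
    {"x":0,"y":0,"z":-1,"ax":0,"ay":0,"az":0},
    {"x":0,"y":0,"z":-0.5,"ax":0,"ay":0,"az":0},
  ],
)

```text
clock: 7.45
tcp_pos: [0.5848, -0.0408, 0.1892]
eef_rot: [-2.244, 2.196, -0.003]
ft_force: [1.0, 0.7, -4.0]
grip_width: 0.0128
gripper_force: 58.6
```

```bash
python3 -c "
from h import *
s=arm.read_state();print(s['tcp_pos'],R.from_rotvec(s['eef_rot']).as_matrix(),s['grip_width'],s['joint_pos'])
a=arm.capture('side');b=arm.capture('wrist');cv2.imwrite('pics/c2.png',np.vstack([cv2.resize(a['img'][120:270,150:375],(525,300)),cv2.resize(b['img'],(400,300))[:,:,:][:, :].copy() if 0 else cv2.resize(b['img'],(525,300))])[:,:,::-1])"
```

```text
[ 0.5847502  -0.04083709  0.18919757] [[ 2.18860208e-02 -9.99757056e-01  2.61369909e-03]
 [-9.99760453e-01 -2.18854358e-02  2.52224914e-04]
 [-1.94961694e-04 -2.61859319e-03 -9.99996552e-01]] 0.012838661553592593 [ 1.96993467e-01  3.39602819e-01  1.18479429e-01  2.70964944e-04
 -1.34706043e+00 -1.75165728e-01]
```

View pics/c2.png

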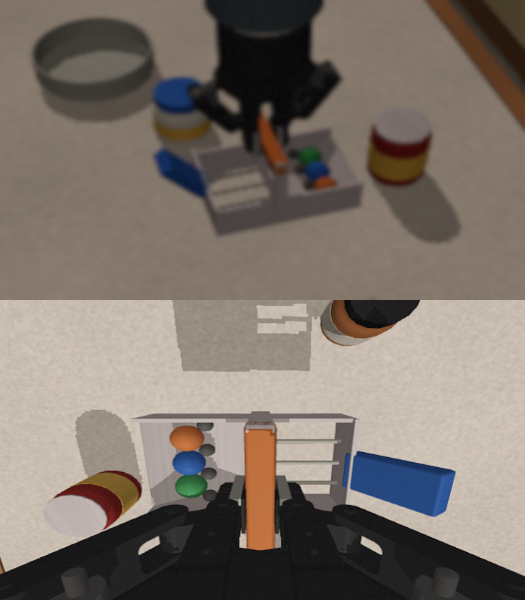

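The sieve is held level, with three marbles and the shot in the well. Next I swing it in an arc to the tin.

Request:
drive_tool(
  targets=[
    {"x":-0.51,"y":-0.04,"z":0,"ax":0,"ay":0,"az":-0.5},
    {"x":-1.02,"y":-0.08,"z":0,"ax":0,"ay":0,"az":-1},
    {"x":-1.54,"y":-0.12,"z":0,"ax":0,"ay":0,"az":-1.5},
    {"x":-2.05,"y":-0.15,"z":0,"ax":0,"ay":0,"az":-2},
    {"x":-2.05,"y":-0.15,"z":0,"ax":0,"ay":0,"az":-2},
    {"x":-2.05,"y":-0.15,"z":0,"ax":0,"ay":0,"az":-2},
    {"x":-2.05,"y":-0.15,"z":0,"ax":0,"ay":0,"az":-2},
    {"x":-2.05,"y":-0.15,"z":0,"ax":0,"ay":0,"az":-2},
    {"x":-2.05,"y":-0.15,"z":0,"ax":0,"ay":0,"az":-2},
    {"x":-2.05,"y":-0.15,"z":0,"ax":0,"ay":0,"az":-2},
  ],
)

```text
clock: 8.38
tcp_pos: [0.5693, 0.1345, 0.1861]
eef_rot: [2.547, -1.836, -0.002]
ft_force: [1.0, -0.5, -3.1]
grip_width: 0.0129
gripper_force: 58.6
```

Request:
drive_tool(
  targets=[
    {"x":-2.05,"y":-0.15,"z":0,"ax":0,"ay":0,"az":-2},
    {"x":-2.05,"y":-0.15,"z":0,"ax":0,"ay":0,"az":-2},
    {"x":-2.05,"y":-0.15,"z":0,"ax":0,"ay":0,"az":-2},
    {"x":-2.05,"y":-0.15,"z":0,"ax":0,"ay":0,"az":-2},
    {"x":-2.05,"y":-0.15,"z":0,"ax":0,"ay":0,"az":-2},
    {"x":-2.05,"y":-0.15,"z":0,"ax":0,"ay":0,"az":-2},
    {"x":-2.05,"y":-0.15,"z":0,"ax":0,"ay":0,"az":-2},
    {"x":-2.05,"y":-0.15,"z":0,"ax":0,"ay":0,"az":-2},
    {"x":-2.05,"y":-0.15,"z":0,"ax":0,"ay":0,"az":-2},
    {"x":-2.05,"y":-0.15,"z":0,"ax":0,"ay":0,"az":-2},
  ],
)

```text
clock: 9.22
tcp_pos: [0.4886, 0.3223, 0.1861]
eef_rot: [2.827, -1.366, -0.001]
ft_force: [0.7, 0.4, -2.8]
grip_width: 0.0133
gripper_force: 58.6
```

Request:
drive_tool(
  targets=[
    {"x":-2.05,"y":-0.15,"z":0,"ax":0,"ay":0,"az":-2},
    {"x":-1.54,"y":-0.12,"z":0,"ax":0,"ay":0,"az":-1.5},
    {"x":-1.02,"y":-0.08,"z":0,"ax":0,"ay":0,"az":-1},
    {"x":-0.51,"y":-0.04,"z":0,"ax":0,"ay":0,"az":-0.5},
    {"x":0,"y":0,"z":0,"ax":0,"ay":0,"az":0},
    {"x":0,"y":0,"z":0,"ax":0,"ay":0,"az":0},
  ],
)

```text
clock: 9.72
tcp_pos: [0.4601, 0.3623, 0.187]
eef_rot: [2.883, -1.246, 0.0]
ft_force: [0.4, -0.4, -3.4]
grip_width: 0.0128
gripper_force: 58.6
```

```bash
cat > m3.py <<'E'
from h import *
np.set_printoptions(precision=4,suppress=True)
s=arm.read_state();M=R.from_rotvec(s['eef_rot']).as_matrix();print(s['tcp_pos'],'grasp',s['tcp_pos']-.019*M[:,2],M.tolist(),s['joint_pos'],s['grip_width'])
cs={n:arm.capture(n) for n in('side','top','wrist')}
for n,c in cs.items():
    r=arm.cut_out(n,'shot_tin_in')
    if r:
        m=r[0]['region'];ys,xs=np.where(m);px=((ys.min()+ys.max())/2,(xs.min()+xs.max())/2)
        print(n,r[0]['conf'],len(ys),px,atz(c,px,.02))
a,b=cs['side']['img'],cs['wrist']['img']
cv2.imwrite('pics/c3.png',np.vstack([cv2.resize(a[60:240,100:370],(450,300)),cv2.resize(b,(450,300))])[:,:,::-1])
E
python3 m3.py
```

```text
[0.4601 0.3623 0.187 ] grasp [0.4601 0.3623 0.206 ] [[0.6852249290318376, -0.7283314883687545, -0.00019920810194936714], [-0.7283314230478929, -0.6852246784206278, -0.0006915810714343666], [0.00036719796348841144, 0.0006189781109688284, -0.9999997410158433]] [ 0.934   0.3417  0.1159  0.0003 -1.3457 -0.1792] 0.012777565247824784
side 0.62 1695 (np.float64(149.5), np.float64(189.0)) [0.4612 0.3559 0.02  ]
top 0.74 2515 (np.float64(280.0), np.float64(129.0)) [0.4608 0.3574 0.02  ]
wrist 0.66 8558 (np.float64(181.0), np.float64(281.0)) [0.4661 0.3501 0.02  ]
```

View pics/c3.png

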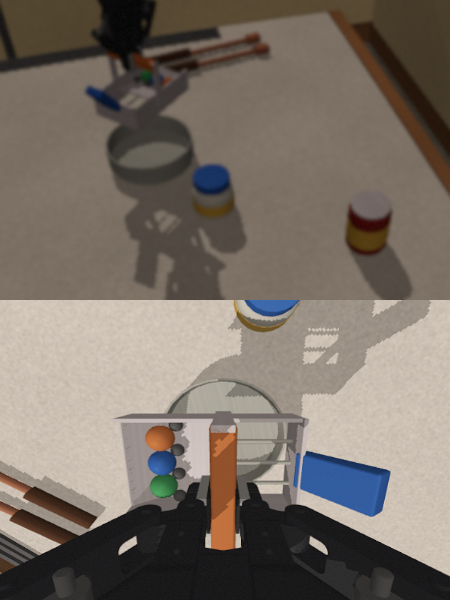

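The sieve is level over the tin with everything still in the well. The tin centre is about (0.461, 0.358). Now I lower it and tilt the tail down.

Request:
drive_tool(
  targets=[
    {"x":0.1,"y":0.1,"z":0.4,"ax":0,"ay":0,"az":0},
    {"x":0.1,"y":0.2,"z":0.8,"ax":0,"ay":0,"az":0},
    {"x":0.1,"y":0.1,"z":1.2,"ax":0,"ay":0,"az":0},
    {"x":0,"y":0.1,"z":1.2,"ax":0,"ay":0,"az":0},
    {"x":0,"y":0,"z":1,"ax":0,"ay":0,"az":0},
    {"x":0,"y":0,"z":0.7,"ax":0,"ay":0,"az":0},
    {"x":0,"y":0,"z":0.3,"ax":0,"ay":0,"az":0},
    {"x":0,"y":0,"z":0,"ax":0,"ay":0,"az":0},
  ],
)

```text
clock: 10.68
tcp_pos: [0.4582, 0.3566, 0.1304]
eef_rot: [2.882, -1.246, -0.001]
ft_force: [-0.3, 0.7, -3.8]
grip_width: 0.0129
gripper_force: 58.6
```

Request:
drive_tool(
  targets=[
    {"x":0,"y":0,"z":0,"ax":1.5,"ay":0,"az":0},
    {"x":0,"y":0,"z":0,"ax":3,"ay":0,"az":0},
    {"x":0,"y":0,"z":0,"ax":3.5,"ay":0,"az":0},
    {"x":0,"y":0,"z":0,"ax":4,"ay":0,"az":0},
    {"x":0,"y":0,"z":0,"ax":4,"ay":0,"az":0},
    {"x":0,"y":0,"z":0,"ax":4,"ay":0,"az":0},
    {"x":0,"y":0,"z":0,"ax":4,"ay":0,"az":0},
    {"x":0,"y":0,"z":0,"ax":4,"ay":0,"az":0},
    {"x":0,"y":0,"z":0,"ax":3,"ay":0,"az":0},
    {"x":0,"y":0,"z":0,"ax":1,"ay":0,"az":0},
  ],
)

```text
clock: 11.52
tcp_pos: [0.4568, 0.3555, 0.1306]
eef_rot: [-2.399, 1.036, -0.297]
ft_force: [0.5, -1.9, -3.6]
grip_width: 0.0128
gripper_force: 58.8
```

Request:
drive_tool(
  targets=[
    {"x":0,"y":0,"z":0,"ax":0,"ay":0,"az":0},
    {"x":0,"y":0,"z":0,"ax":0,"ay":0,"az":0},
    {"x":0,"y":0,"z":0,"ax":0,"ay":0,"az":0},
    {"x":0,"y":0,"z":0,"ax":0,"ay":0,"az":0},
    {"x":0,"y":0,"z":0,"ax":0,"ay":0,"az":0},
    {"x":0,"y":0,"z":0,"ax":0,"ay":0,"az":0},
    {"x":0,"y":0,"z":0,"ax":0,"ay":0,"az":0},
    {"x":0,"y":0,"z":0,"ax":0,"ay":0,"az":0},
    {"x":0,"y":0,"z":0,"ax":0,"ay":0,"az":0},
    {"x":0,"y":0,"z":0,"ax":0,"ay":0,"az":0},
  ],
)

```text
clock: 12.35
tcp_pos: [0.4585, 0.3569, 0.1312]
eef_rot: [-2.399, 1.037, -0.297]
ft_force: [0.2, -0.2, -2.0]
grip_width: 0.0132
gripper_force: 59.3
```

```bash
sed -i 's/c3.png/c4.png/' m3.py; python3 m3.py
```

```text
[0.4585 0.3569 0.1312] grasp [0.4512 0.35   0.1474] [[0.685311710248094, -0.6176042117171089, 0.38589233921667965], [-0.7282498585906417, -0.5812313503254424, 0.3630733546565668], [5.709240499915391e-05, -0.5298444630909636, -0.8480948305893073]] [ 0.9823  0.057  -0.7053  0.4353 -0.2872 -0.6132] 0.013229943510746368
side 0.8 1085 (np.float64(149.5), np.float64(189.5)) [0.4626 0.3555 0.02  ]
top 0.8 1413 (np.float64(276.0), np.float64(134.5)) [0.4703 0.3447 0.02  ]
wrist 0.7 14596 (np.float64(203.0), np.float64(360.5)) [0.4584 0.3445 0.02  ]
```

View pics/c4.png

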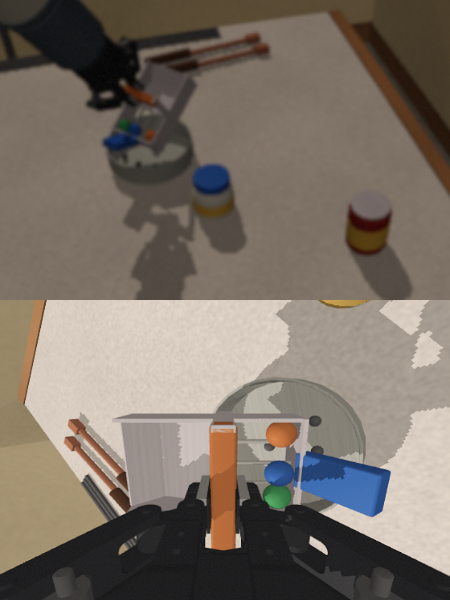

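The marbles sit against the tail wall and shot shows in the tin. I'll give it a small shake, then count the shot.

Request:
drive_tool(
  targets=[
    {"x":0,"y":0,"z":0,"ax":-3,"ay":0,"az":0},
    {"x":0,"y":0,"z":0,"ax":-3,"ay":0,"az":0},
    {"x":0,"y":0,"z":0,"ax":3,"ay":0,"az":0},
    {"x":0,"y":0,"z":0,"ax":3,"ay":0,"az":0},
    {"x":0,"y":0,"z":0,"ax":0,"ay":0,"az":0},
    {"x":0,"y":0,"z":0,"ax":0,"ay":0,"az":0},
    {"x":0,"y":0,"z":0,"ax":0,"ay":0,"az":0},
    {"x":0,"y":0,"z":0,"ax":0,"ay":0,"az":0},
  ],
)

```text
clock: 13.32
tcp_pos: [0.4596, 0.3582, 0.1329]
eef_rot: [-2.397, 1.036, -0.298]
ft_force: [-0.5, 0.2, -2.9]
grip_width: 0.0132
gripper_force: 59.6
```

```bash
cat > m4.py <<'E'
from h import *
np.set_printoptions(precision=4,suppress=True)
s=arm.read_state();print(s['tcp_pos'],s['eef_rot'],s['joint_pos'])
for n in('side','top','wrist'):
    c=arm.capture(n)
    for k in['shot0_center','marble0_center']:
        for r in arm.recognise(n,k): print(n,k,np.round(r['pixel']),round(r['conf'],2),atz(c,r['pixel'],.009))
E
python3 m4.py
```

```text
[0.4596 0.3582 0.1329] [-2.3968  1.0358 -0.2978] [ 0.9824  0.0574 -0.7006  0.433  -0.2892 -0.6107]
side shot0_center [122. 194.] 0.18 [0.4966 0.5069 0.009 ]
wrist shot0_center [207. 334.] 0.55 [0.4711 0.3703 0.009 ]
wrist marble0_center [274. 343.] 0.6 [0.4201 0.4064 0.009 ]
wrist marble0_center [231. 273.] 0.54 [0.4941 0.4392 0.009 ]
```

Request:
drive_tool(
  targets=[
    {"x":0,"y":-0.3,"z":-0.4,"ax":0,"ay":0,"az":0},
    {"x":0,"y":-0.5,"z":-0.8,"ax":0,"ay":0,"az":0},
    {"x":0,"y":-0.6,"z":-1,"ax":0,"ay":0,"az":0},
    {"x":0,"y":-0.7,"z":-1.1,"ax":0,"ay":0,"az":0},
    {"x":0,"y":-0.6,"z":-1,"ax":0,"ay":0,"az":0},
    {"x":0,"y":-0.5,"z":-0.8,"ax":0,"ay":0,"az":0},
    {"x":0,"y":0,"z":0,"ax":0,"ay":0,"az":0},
  ],
)

```text
clock: 14.35
tcp_pos: [0.4593, 0.3584, 0.1948]
eef_rot: [-2.394, 1.034, -0.298]
ft_force: [0.3, -0.1, -2.5]
grip_width: 0.013
gripper_force: 59.6
```

```bash
python3 m4.py; python3 -c "
from h import *
a=arm.capture('side')['img'];b=arm.capture('wrist')['img'];t=arm.capture('top')['img']
cv2.imwrite('pics/c5.png',np.vstack([np.hstack([cv2.resize(a[90:190,140:240],(400,300)),cv2.resize(t[230:330,80:180],(400,300))]),np.hstack([cv2.resize(b[60:270,260:540],(800,300))])])[:,:,::-1])"
```

```text
[0.4593 0.3584 0.1948] [-2.3944  1.034  -0.2979] [ 1.0061 -0.01   -0.5445  0.2762 -0.5031 -0.4567]
side shot0_center [150. 189.] 0.58 [0.4613 0.368  0.009 ]
top shot0_center [243. 196.] 0.15 [0.5497 0.2037 0.009 ]
top marble0_center [265.  97.] 0.67 [0.4953 0.4436 0.009 ]
wrist marble0_center [276. 343.] 0.75 [0.4105 0.4444 0.009 ]
```

View pics/c5.png

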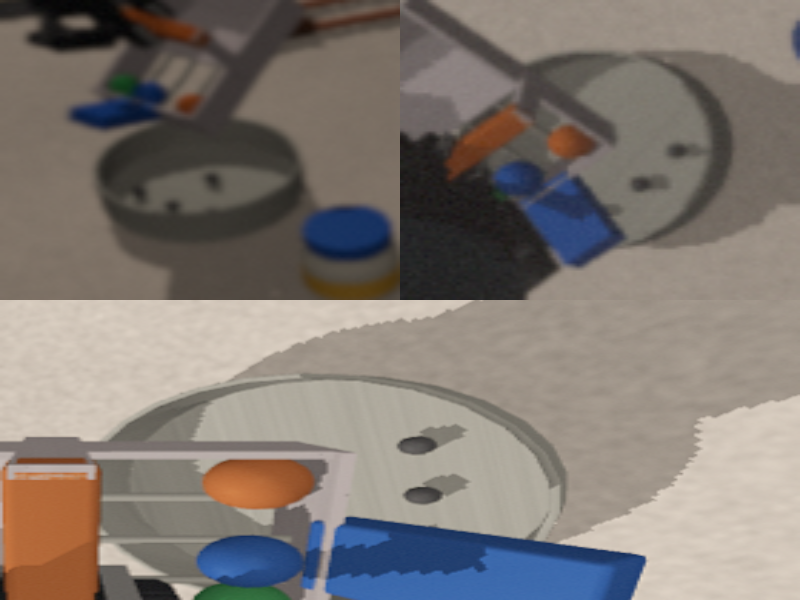

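```bash
python3 -c "
from h import *
np.set_printoptions(precision=3,suppress=True)
a=arm.capture('side');t=arm.capture('top');w=arm.capture('wrist')
for x,y in((140,190),(172,207),(212,180)): print('side',atz(a,(90+y/3,140+x/4),.009))
for x,y in((680,150),(640,183),(612,210)): print('top',atz(t,(230+y/3,80+(x-400)/4),.009))
for x,y in((417,445),(423,495)): print('wrist',atz(w,(60+(y-300)*.7,260+x*.35),.009))
"
```

```text
side [0.418 0.363 0.009]
side [0.438 0.331 0.009]
side [0.473 0.364 0.009]
top [0.462 0.311 0.009]
top [0.436 0.333 0.009]
top [0.414 0.349 0.009]
wrist [0.463 0.312 0.009]
wrist [0.437 0.332 0.009]
```

All four shot are accounted for in the tin: (.418,.363), (.438,.331), (.473,.364) and (.462,.311). The three marbles are still aboard. I'll level the sieve and swing it back.

Request:
drive_tool(
  targets=[
    {"x":0,"y":0,"z":0,"ax":-1,"ay":0,"az":0},
    {"x":0,"y":0,"z":0,"ax":-3,"ay":0,"az":0},
    {"x":0,"y":0,"z":0,"ax":-4,"ay":0,"az":0},
    {"x":0,"y":0,"z":0,"ax":-4,"ay":0,"az":0},
    {"x":0,"y":0,"z":0,"ax":-4,"ay":0,"az":0},
    {"x":0,"y":0,"z":0,"ax":-4,"ay":0,"az":0},
    {"x":0,"y":0,"z":0,"ax":-4,"ay":0,"az":0},
    {"x":0,"y":0,"z":0,"ax":-4,"ay":0,"az":0},
    {"x":0,"y":0,"z":0,"ax":-3,"ay":0,"az":0},
    {"x":0,"y":0,"z":0,"ax":-1,"ay":0,"az":0},
  ],
)

```text
clock: 15.93
tcp_pos: [0.4596, 0.3581, 0.1908]
eef_rot: [2.882, -1.246, -0.001]
ft_force: [0.5, 0.3, -3.1]
grip_width: 0.0128
gripper_force: 59.6
```

Request:
drive_tool(
  targets=[
    {"x":0,"y":0,"z":0,"ax":0,"ay":0,"az":0},
    {"x":0.51,"y":0.06,"z":0,"ax":0,"ay":0,"az":0.5},
    {"x":1.02,"y":0.11,"z":0,"ax":0,"ay":0,"az":1},
    {"x":1.54,"y":0.17,"z":0,"ax":0,"ay":0,"az":1.5},
    {"x":2.05,"y":0.23,"z":0,"ax":0,"ay":0,"az":2},
    {"x":2.05,"y":0.23,"z":0,"ax":0,"ay":0,"az":2},
    {"x":2.05,"y":0.23,"z":0,"ax":0,"ay":0,"az":2},
    {"x":2.05,"y":0.23,"z":0,"ax":0,"ay":0,"az":2},
    {"x":2.05,"y":0.23,"z":0,"ax":0,"ay":0,"az":2},
    {"x":2.05,"y":0.23,"z":0,"ax":0,"ay":0,"az":2},
  ],
)

```text
clock: 16.77
tcp_pos: [0.5367, 0.2218, 0.1921]
eef_rot: [-2.693, 1.615, -0.002]
ft_force: [0.5, -0.1, -2.2]
grip_width: 0.0132
gripper_force: 59.6
```

Request:
drive_tool(
  targets=[
    {"x":2.05,"y":0.23,"z":0,"ax":0,"ay":0,"az":2},
    {"x":2.05,"y":0.23,"z":0,"ax":0,"ay":0,"az":2},
    {"x":2.05,"y":0.23,"z":0,"ax":0,"ay":0,"az":2},
    {"x":2.05,"y":0.23,"z":0,"ax":0,"ay":0,"az":2},
    {"x":2.05,"y":0.23,"z":0,"ax":0,"ay":0,"az":2},
    {"x":2.05,"y":0.23,"z":0,"ax":0,"ay":0,"az":2},
    {"x":2.05,"y":0.23,"z":0,"ax":0,"ay":0,"az":2},
    {"x":2.05,"y":0.23,"z":0,"ax":0,"ay":0,"az":2},
    {"x":2.05,"y":0.23,"z":0,"ax":0,"ay":0,"az":2},
    {"x":2.05,"y":0.23,"z":0,"ax":0,"ay":0,"az":2},
  ],
)

```text
clock: 17.6
tcp_pos: [0.5816, 0.0217, 0.1922]
eef_rot: [-2.371, 2.058, -0.002]
ft_force: [0.4, -0.4, -2.4]
grip_width: 0.0131
gripper_force: 59.6
```

Request:
drive_tool(
  targets=[
    {"x":2.05,"y":0.23,"z":0,"ax":0,"ay":0,"az":2},
    {"x":2.05,"y":0.23,"z":0,"ax":0,"ay":0,"az":2},
    {"x":1.54,"y":0.17,"z":0,"ax":0,"ay":0,"az":1.5},
    {"x":1.02,"y":0.11,"z":0,"ax":0,"ay":0,"az":1},
    {"x":0.51,"y":0.06,"z":0,"ax":0,"ay":0,"az":0.5},
    {"x":0,"y":0,"z":0,"ax":0,"ay":0,"az":0},
    {"x":0,"y":0,"z":0,"ax":0,"ay":0,"az":0},
  ],
)

```text
clock: 18.18
tcp_pos: [0.5809, -0.0482, 0.1917]
eef_rot: [-2.245, 2.196, -0.0]
ft_force: [0.8, 1.1, -2.5]
grip_width: 0.0131
gripper_force: 59.6
```

```bash
python3 -c "
from h import *
np.set_printoptions(precision=4,suppress=True)
s=arm.read_state();M=R.from_rotvec(s['eef_rot']).as_matrix();print(s['clock'],s['tcp_pos'],M.tolist(),s['joint_pos'],s['grip_width'],s['ft_force'],s['moment'])"
```

```text
18.1833 [ 0.5809 -0.0482  0.1917] [[0.021998720685584852, -0.9997578126221055, 0.0006102370527703179], [-0.999757937047507, -0.021998500584867728, 0.0003650788003690776], [-0.00035156608272941554, -0.0006181206035451514, -0.9999997471640724]] [ 0.1851  0.3336  0.1164 -0.0003 -1.3529 -0.163 ] 0.013147405068806493 [ 0.8171  1.0851 -2.5328] [ 0.0628 -0.0634  0.0167]
```

Request:
drive_tool(
  targets=[
    {"x":0,"y":0,"z":0.5,"ax":0,"ay":0,"az":0},
    {"x":0,"y":0,"z":1.2,"ax":0,"ay":0,"az":0},
    {"x":0,"y":0,"z":1.8,"ax":0,"ay":0,"az":0},
    {"x":0,"y":0,"z":2,"ax":0,"ay":0,"az":0},
    {"x":0,"y":0,"z":2,"ax":0,"ay":0,"az":0},
    {"x":0,"y":0,"z":1.6,"ax":0,"ay":0,"az":0},
    {"x":0,"y":0,"z":1.1,"ax":0,"ay":0,"az":0},
    {"x":0,"y":0,"z":0.7,"ax":0,"ay":0,"az":0},
    {"x":0,"y":0,"z":0.4,"ax":0,"ay":0,"az":0},
    {"x":0,"y":0,"z":0.2,"ax":0,"ay":0,"az":0},
  ],
)

```text
clock: 19.02
tcp_pos: [0.5811, -0.0479, 0.0761]
eef_rot: [2.246, -2.196, -0.0]
ft_force: [0.4, 0.9, -2.5]
grip_width: 0.013
gripper_force: 59.6
```

Request:
drive_tool(
  targets=[
    {"x":0,"y":0,"z":0.2,"ax":0,"ay":0,"az":0},
    {"x":0,"y":0,"z":0.2,"ax":0,"ay":0,"az":0},
    {"x":0,"y":0,"z":0,"ax":0,"ay":0,"az":0},
    {"x":0,"y":0,"z":0,"ax":0,"ay":0,"az":0},
  ],
)

```text
clock: 19.35
tcp_pos: [0.5813, -0.0484, 0.0729]
eef_rot: [-2.245, 2.197, -0.001]
ft_force: [-0.3, -1.2, -3.0]
grip_width: 0.0133
gripper_force: 59.6
```

Request:
drive_tool(
  targets=[
    {"x":0,"y":0,"z":0.1,"ax":0,"ay":0,"az":0},
    {"x":0,"y":0,"z":0,"ax":0,"ay":0,"az":0},
    {"x":0,"y":0,"z":0,"ax":0,"ay":0,"az":0},
  ],
)

```text
clock: 19.6
tcp_pos: [0.5813, -0.0484, 0.0718]
eef_rot: [-2.245, 2.197, -0.001]
ft_force: [-0.7, 0.3, -1.8]
grip_width: 0.0125
gripper_force: 59.6
```

Request:
drive_tool(
  targets=[
    {"x":0,"y":0,"z":0,"ax":0,"ay":0,"az":0},
    {"x":0,"y":0,"z":0,"ax":0,"ay":0,"az":0},
    {"x":0,"y":0,"z":0,"ax":0,"ay":0,"az":0},
    {"x":0,"y":0,"z":0,"ax":0,"ay":0,"az":0},
    {"x":0,"y":0,"z":0,"ax":0,"ay":0,"az":0},
    {"x":0,"y":0,"z":0,"ax":0,"ay":0,"az":0},
  ],
  hand=0.6,
)

```text
clock: 20.1
tcp_pos: [0.5811, -0.0484, 0.0716]
eef_rot: [-2.246, 2.197, -0.0]
ft_force: [1.0, 0.2, -0.0]
grip_width: 0.0513
gripper_force: 0.0
```

Request:
drive_tool(
  targets=[
    {"x":0,"y":0,"z":-0.5,"ax":0,"ay":0,"az":0},
    {"x":0,"y":0,"z":-1,"ax":0,"ay":0,"az":0},
    {"x":0,"y":0,"z":-2,"ax":0,"ay":0,"az":0},
    {"x":0,"y":0,"z":-3,"ax":0,"ay":0,"az":0},
    {"x":0,"y":0,"z":-3,"ax":0,"ay":0,"az":0},
    {"x":0,"y":2,"z":-3,"ax":0,"ay":0,"az":0},
    {"x":0,"y":3,"z":-1,"ax":0,"ay":0,"az":0},
    {"x":0,"y":3,"z":0,"ax":0,"ay":0,"az":0},
    {"x":0,"y":3,"z":0,"ax":0,"ay":0,"az":0},
    {"x":0,"y":2,"z":0,"ax":0,"ay":0,"az":0},
  ],
)

```text
clock: 20.93
tcp_pos: [0.4491, -0.0514, 0.208]
eef_rot: [-2.244, 2.196, -0.002]
ft_force: [-0.5, 0.2, -0.5]
grip_width: 0.0512
gripper_force: 0.0
```

```bash
cat > m5.py <<'E'
from h import *
np.set_printoptions(precision=4,suppress=True)
s=arm.read_state();M=R.from_rotvec(s['eef_rot']).as_matrix();print(s['clock'],s['tcp_pos'],M.tolist(),s['joint_pos'],s['grip_width'])
c=arm.capture('wrist');save(c,'w5.png');a=arm.capture('side');t=arm.capture('top')
for k in('sieve_tail','sieve_bridge','marble0_center','marble1_center','marble2_center'):
    for n in('side','top','wrist'):
        r=arm.recognise(n,k)
        if r: print(k,n,np.round(r[0]['pixel']),round(r[0]['conf'],2))
BL=((100,150,40),(130,255,255))
P={}
for n,q,roi in(('wrist',c,(0,420,0,560)),('side',a,(225,262,215,245)),('top',t,(250,285,285,320))):
    try:
        b=mask(q,*BL,roi);P[n]=ray(q,b.mean(0));print(n,len(b),b.mean(0),b.min(0),b.max(0),atz(q,b.mean(0),.067))
    except Exception as e: print(n,'none')
if len(P)>1: print(tri(list(P.values())))
o=mask(a,(3,120,60),(16,255,255),(200,250,245,280));e=ends(o);print('bar side',[atz(a,p,.094) for p in e])
E
python3 m5.py
```

```text
20.9333 [ 0.4491 -0.0514  0.208 ] [[0.021888707082590973, -0.9997583688367971, 0.0020219898711201136], [-0.9997602869397947, -0.021887641691077455, 0.000547539279106314], [-0.0005031503867513393, -0.0020334901006369747, -0.9999978058764422]] [ 0.2345  0.068  -0.178  -0.0001 -1.3227 -0.2126] 0.05122687231556068
sieve_tail side [243. 266.] 0.8
sieve_tail top [215. 299.] 0.64
sieve_tail wrist [192. 141.] 0.74
sieve_bridge side [243. 268.] 0.81
sieve_bridge top [218. 300.] 0.74
sieve_bridge wrist [192. 139.] 0.7
marble0_center side [239. 240.] 0.45
marble0_center top [249. 288.] 0.38
marble0_center wrist [217. 198.] 0.58
marble1_center side [253. 247.] 0.45
marble1_center wrist [162. 195.] 0.78
marble2_center side [244. 247.] 0.54
marble2_center wrist [196. 196.] 0.78
wrist 1152 [196.651  224.3611] [177. 207.] [217. 241.] [ 0.5006 -0.0522  0.067 ]
side 168 [242.7798 230.1369] [234. 222.] [251. 239.] [ 0.5025 -0.0545  0.067 ]
top none
(array([ 0.5023, -0.0507,  0.0616]), [np.float64(0.0007536640109898353), np.float64(0.0007536640109900199)])
bar side [array([ 0.5814, -0.0478,  0.094 ]), array([0.5804, 0.0006, 0.094 ]), array([ 0.5823, -0.0906,  0.094 ])]
```

View pics/w5.png

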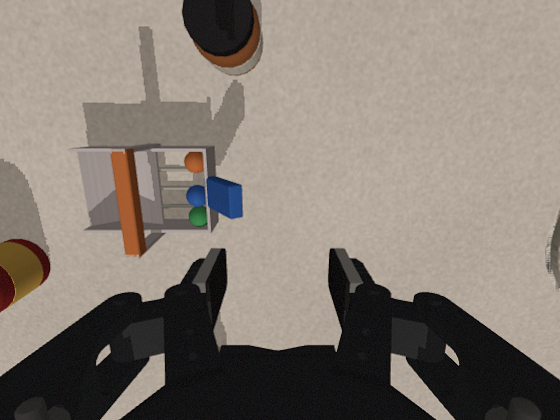

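The sieve stands on the bench with the marbles on the grille. The tail tab is at wrist pixel (197,225), which matches the computed grasp point (0.498, -0.050, 0.067). Next I tilt the tool 35° and approach.

Request:
drive_tool(
  targets=[
    {"x":0,"y":0,"z":0,"ax":4,"ay":0,"az":0},
    {"x":0,"y":0,"z":0,"ax":7,"ay":0,"az":0},
    {"x":0,"y":0,"z":0,"ax":7,"ay":0,"az":0},
    {"x":0,"y":0,"z":0,"ax":7,"ay":0,"az":0},
    {"x":0,"y":0,"z":0,"ax":7,"ay":0,"az":0},
    {"x":0,"y":0,"z":0,"ax":3,"ay":0,"az":0},
    {"x":0,"y":1,"z":1.5,"ax":0,"ay":0,"az":0},
    {"x":0,"y":1.5,"z":2,"ax":0,"ay":0,"az":0},
    {"x":0,"y":1.5,"z":2.5,"ax":0,"ay":0,"az":0},
    {"x":0,"y":0,"z":0,"ax":0,"ay":0,"az":0},
  ],
)

```text
clock: 22.67
tcp_pos: [0.4477, -0.0525, 0.1281]
eef_rot: [-1.9, 1.856, -0.577]
ft_force: [-1.5, -0.4, -1.7]
grip_width: 0.0513
gripper_force: 0.0
```

```bash
cat > m6.py <<'E'
from h import *
np.set_printoptions(precision=4,suppress=True)
s=arm.read_state();M=R.from_rotvec(s['eef_rot']).as_matrix();print(s['clock'],s['tcp_pos'],M.tolist(),s['joint_pos'])
h=np.array([.99976,.022,0]);th=np.radians(35);Z=np.array([0,0,1.])
z=np.sin(th)*h-np.cos(th)*Z;x=np.array([.022,-.99976,0]);T=np.c_[x,np.cross(z,x),z]
tgt=np.array([.5811,-.0484,0])-.0829*h+[0,0,.0668]+.019*z
print('shift cm',M.T@(tgt-s['tcp_pos'])*100,'turn deg',np.degrees(R.from_matrix(M.T@T).as_rotvec()))
E
python3 m6.py
```

```text
22.6667 [ 0.4477 -0.0525  0.1281] [[0.02261793268871052, -0.8251257118763398, 0.5644962256042567], [-0.9997391558788247, -0.020457726098003746, 0.010153898049209131], [0.0031700668105952845, -0.5645786402649873, -0.825373194157015]] [ 0.2577 -0.2419 -1.0704  0.717  -0.2055 -0.9   ]
shift cm [-0.1409 -0.7301  9.8114] turn deg [ 0.6268 -0.1292  0.1325]
```

Request:
drive_tool(
  targets=[
    {"x":-0.15,"y":-0.7,"z":1,"ax":0.6,"ay":0,"az":0},
    {"x":0,"y":0,"z":2,"ax":0,"ay":0,"az":0},
    {"x":0,"y":0,"z":2,"ax":0,"ay":0,"az":0},
    {"x":0,"y":0,"z":1.5,"ax":0,"ay":0,"az":0},
    {"x":0,"y":0,"z":0,"ax":0,"ay":0,"az":0},
  ],
)

```text
clock: 23.08
tcp_pos: [0.4773, -0.0466, 0.1137]
eef_rot: [-1.904, 1.865, -0.569]
ft_force: [1.3, -0.1, 0.3]
grip_width: 0.0513
gripper_force: 0.0
```

```bash
python3 m6.py
```

```text
23.0833 [ 0.4773 -0.0466  0.1137] [[0.019973760090669646, -0.8310488066446573, 0.5558407414739692], [-0.9997976120443439, -0.017939744812072167, 0.009104971526907923], [0.002404965336225584, -0.5559101065195426, -0.831238936534594]] [ 0.1206 -0.1385 -1.0856  1.0054 -0.0686 -1.0867]
shift cm [0.3894 0.8378 6.9595] turn deg [ 1.2267 -0.1793 -0.018 ]
```

```bash
cat > fk.py <<'E'
from h import *
from scipy.optimize import least_squares
def Rx(a): return R.from_euler('x',a)
def Ry(a): return R.from_euler('y',a)
def Rz(a): return R.from_euler('z',a)
def fk(q,P,s4=1):
    a1,y0,d1,L2,a3,L4,L6=P
    r1=Rz(q[0]);r2=r1*Ry(q[1]);r3=r2*Ry(-q[2]);r4=r3*Rx(s4*q[3]);r5=r4*Ry(-q[4])
    p=r1.apply([a1,y0,d1])+r2.apply([0,0,L2])+r3.apply([0,0,a3])+r4.apply([L4,0,0])+r5.apply([L6,0,0])
    # tool z = link x ; tool frame at q6=0: x = -y_link
    T=(r5*Rx(-q[5])).as_matrix()@np.c_[[0,-1,0],[0,0,-1],[1,0,0]]
    return p,T
D=[([.1455,.5304,.2313],[1.5876,.2551,.1082,0,-1.4239,-.2846],None),
([.579,-.0365,.2313],[.2065,.3154,.1907,0,-1.4461,-.171],[[.0354,-.9994,0],[-.9994,-.0354,0],[0,0,-1]]),
([.5843,-.041,.0732],[.1968,.4183,-.0721,.0003,-1.0808,-.157],None),
([.4601,.3623,.187],[.934,.3417,.1159,.0003,-1.3457,-.1792],None),
([.4585,.3569,.1312],[.9823,.057,-.7053,.4353,-.2872,-.6132],[[.6853,-.6176,.3859],[-.7282,-.5812,.3631],[0,-.5298,-.8481]]),
([.4593,.3584,.1948],[1.0061,-.01,-.5445,.2762,-.5031,-.4567],None),
([.4491,-.0514,.208],[.2345,.068,-.178,-.0001,-1.3227,-.2126],None),
([.4477,-.0525,.1281],[.2577,-.2419,-1.0704,.717,-.2055,-.9],[[.0226,-.8251,.5645],[-.9997,-.0205,.0102],[.0032,-.5646,-.8254]]),
([.4773,-.0466,.1137],[.1206,-.1385,-1.0856,1.0054,-.0686,-1.0867],[[.01997,-.831,.5558],[-.9998,-.0179,.0091],[.0024,-.5559,-.8312]])]
def fit(s4):
    def f(P):
        o=[]
        for p,q,M in D:
            a,T=fk(q,P,s4);o+=list(a-p)
            if M is not None:o+=list(.1*(T-np.array(M)).ravel())
        return o
    s=least_squares(f,[.1,-.15,.3,.3,0,.35,.2]);return s.x,np.abs(s.fun).max()
S4=min((1,-1),key=lambda s:fit(s)[1]);P,err=fit(S4)
lo=np.array([-2.95,-1.21,-1.09,-2.87,-2.94,-3.05])+.01;hi=np.array([2.95,1.97,1.5,1.71,-.07,3.05])-.01
def ik(p,T,q0):
    best=None
    for q in [q0]+[np.clip(q0+np.random.RandomState(i).randn(6)*.7,lo+.02,hi-.02) for i in range(12)]:
        def f(q):
            a,M=fk(q,P,S4);return np.r_[10*(a-p),(M-T).ravel()]
        s=least_squares(f,np.clip(q,lo+.02,hi-.02),bounds=(lo,hi))
        if best is None or s.cost<best.cost-1e-9: best=s
        if best.cost<1e-7: break
    return best.x,best.cost
def pose(yaw,tilt):
    h=np.array([np.cos(yaw),np.sin(yaw),0]);z=np.sin(tilt)*h-np.cos(tilt)*np.array([0,0,1]);x=np.array([np.sin(yaw),-np.cos(yaw),0]);return h,np.c_[x,np.cross(z,x),z]
E
python3 - <<'E'
from fk import *
np.set_printoptions(precision=3,suppress=True)
print(S4,P,err)
q0=np.array([.2,.1,-.5,.3,-.5,-.5])
# tail grasp for sieve bridge location (x,y), yaw
for bx,by,yaw in [(.581,-.048,1.26),(.62,-.05,1),(.58,-.05,-30),(.58,-.05,-60),(.56,-.0,-90),(.52,-.0,-90),(.55,-.1,90)]:
    h,T=pose(np.radians(yaw),np.radians(35));g=np.array([bx,by,0])-.0829*h+[0,0,.0668];p=g+.019*T[:,2]
    for up in(0,.1):
        q,c=ik(p+[0,0,up],T,q0);print(bx,by,yaw,up,q,'%.1e'%c)
E
```

```text
-1 [ 0.147 -0.141  0.125  0.461  0.031  0.259  0.343] 0.0590575319026526
0.581 -0.048 1.26 0 [ 0.291  0.088 -1.045  1.7   -0.154 -1.944] 2.1e-02
0.581 -0.048 1.26 0.1 [ 0.29  -0.168 -0.888  0.543 -0.298 -0.745] 2.3e-19
0.62 -0.05 1 0 [ 0.252  0.169 -0.948  1.7   -0.134 -1.912] 1.8e-02
0.62 -0.05 1 0.1 [ 0.253 -0.066 -0.812  0.54  -0.263 -0.719] 6.1e-29
0.58 -0.05 -30 0 [ 0.627  0.196 -1.08   1.488 -0.536 -2.562] 1.2e-03
0.58 -0.05 -30 0.1 [ 0.643 -0.062 -0.808  0.866 -0.765 -1.794] 8.1e-24
0.58 -0.05 -60 0 [ 0.686  0.388 -0.734  0.911 -0.798 -2.501] 2.3e-30
0.58 -0.05 -60 0.1 [ 0.686  0.212 -0.49   0.69  -1.095 -2.13 ] 4.6e-26
0.56 -0.0 -90 0 [ 0.676  0.607 -0.231  0.502 -1.193 -2.546] 2.6e-30
0.56 -0.0 -90 0.1 [ 0.676  0.492 -0.017  0.466 -1.485 -2.389] 2.3e-18
0.52 -0.0 -90 0 [ 0.72   0.548 -0.368  0.495 -1.138 -2.613] 3.6e-25
0.52 -0.0 -90 0.1 [ 0.72   0.419 -0.152  0.45  -1.446 -2.45 ] 4.0e-19
0.55 -0.1 90 0 [-0.376  0.678 -0.063 -0.62  -1.162  2.297] 1.2e-19
0.55 -0.1 90 0.1 [-0.376  0.58   0.155 -0.57  -1.424  2.113] 1.7e-26
```

```bash
python3 - <<'E'
s=open('fk.py').read()
s=s.replace("a1,y0,d1,L2,a3,L4,L6=P","a1,y0,d1,L2,a3,L4,L6,y4,y5,z5,x2=P").replace("r2.apply([0,0,L2])","r2.apply([x2,0,L2])").replace("r4.apply([L4,0,0])","r4.apply([L4,y4,0])").replace("r5.apply([L6,0,0])","r5.apply([L6,y5,z5])")
s=s.replace("[.1,-.15,.3,.3,0,.35,.2])","[.1,-.1,.3,.3,0,.35,.2,0,0,0,0])")
open('fk.py','w').write(s)
E
python3 - <<'E'
from fk import *
np.set_printoptions(precision=4,suppress=True)
for s in(1,-1): print(s,*fit(s))
for p,q,M in D:
    a,T=fk(q,P,S4);print(a-p, '' if M is None else np.abs(T-np.array(M)).max())
E
```

```text
1 [ 0.0599 -0.1683  0.0049  0.398   0.105   0.2443  0.2081  1.3996 -1.3999
 -0.0024  0.1106] 0.1403609521398717
-1 [-0.0001  0.0001  0.148   0.5207  0.0001  0.4008  0.362   0.2618 -0.4163
 -0.      0.    ] 5.988599644252135e-05
[0. 0. 0.] 
[-0.  0. -0.] 9.254399179417505e-05
[-0. -0. -0.] 
[ 0. -0.  0.] 
[0. 0. 0.] 8.650510051411153e-05
[-0.0001  0.     -0.    ] 
[ 0. -0.  0.] 
[ 0.     -0.0001 -0.    ] 0.0001081861141963604
[-0.  0. -0.] 8.047043703805767e-05
```

```bash
cat > plan.py <<'E'
from fk import *
np.set_printoptions(precision=2,suppress=True)
q0=np.array([.2,.1,-.5,.3,-.5,-.5])
B=np.array([.503,-.363,0])
for bx,by,yaw in [(.581,-.048,1.26),(.64,-.05,1),(.58,-.05,-30),(.58,-.05,-60),(.56,0,-90),(.6,0,-90),(.55,-.1,90),(.58,0,180)]:
    h,T=pose(np.radians(yaw),np.radians(35));g=np.array([bx,by,0])-.0829*h+[0,0,.0668];p=g+.019*T[:,2]
    q,c=ik(p,T,q0);print('grasp',bx,by,yaw,q,'%.1e'%c)
def grip(yaw,th,mouth):
    # sieve pitched mouth-down th: TCP pose given mouth point
    h,T=pose(yaw,np.radians(35)-th);e=np.cos(th)*h-np.sin(th)*np.array([0,0,1]);u=np.sin(th)*h+np.cos(th)*np.array([0,0,1])
    return mouth-.1629*e+.0408*u+.019*T[:,2],T
if __name__=='__main__':
  for yaw in(-130,-110,-90,-60,-36,0,30,60):
    h=pose(np.radians(yaw),0)[0];o=[]
    for th in(0,30,70):
        p,T=grip(np.radians(yaw),np.radians(th),B-.03*h+[0,0,.07]);q,c=ik(p,T,q0);o+=[q,'%.0e'%c]
    print('pour',yaw,*o)
E
python3 plan.py
```

```text
grasp 0.581 -0.048 1.26 [ 0.21  0.07 -0.85  0.09 -0.08 -0.24] 1.1e-02
grasp 0.64 -0.05 1 [ 0.19  0.18 -0.74  0.16 -0.08 -0.3 ] 8.2e-03
grasp 0.58 -0.05 -30 [ 0.21  0.12 -1.05  1.7  -0.4  -2.36] 1.0e-03
grasp 0.58 -0.05 -60 [ 0.61  0.33 -0.74  0.92 -0.8  -2.41] 4.6e-30
grasp 0.56 0 -90 [ 0.68  0.57 -0.24  0.49 -1.22 -2.53] 2.5e-28
grasp 0.6 0 -90 [ 0.64  0.63 -0.13  0.51 -1.25 -2.48] 1.1e-24
grasp 0.55 -0.1 90 [-0.41  0.64  0.27 -0.56 -1.49  2.1 ] 1.4e-21
grasp 0.58 0 180 [ 0.18  1.04  0.93 -0.12 -2.06  2.94] 6.2e-23
pour -130 [ 0.1   0.76  0.28  0.41 -1.55 -2.48] 6e-22 [-0.11  0.49  0.27  0.07 -1.4  -2.17] 1e-29 [-0.66  0.43  0.39 -0.61 -1.52 -1.58] 3e-22
pour -110 [ 0.22  0.54 -0.17  0.53 -1.26 -2.41] 3e-28 [-0.07  0.37  0.08  0.09 -1.3  -1.88] 2e-25 [-0.65  0.53  0.54 -0.59 -1.75 -1.33] 6e-22
pour -90 [ 0.29  0.32 -0.58  0.71 -1.   -2.35] 2e-23 [-0.06  0.25 -0.09  0.09 -1.22 -1.55] 4e-21 [-0.61  0.62  0.67 -0.53 -1.95 -1.08] 6e-25
pour -60 [ 0.11 -0.03 -1.08  1.18 -0.6  -2.18] 7e-05 [-0.12  0.11 -0.27  0.08 -1.14 -0.95] 2e-28 [-0.51  0.71  0.79 -0.36 -2.16 -0.66] 1e-24
pour -36 [-0.22 -0.19 -1.08  0.74 -0.25 -1.08] 1e-02 [-0.27  0.07 -0.3   0.03 -1.12 -0.38] 9e-24 [-0.43  0.75  0.77 -0.14 -2.19 -0.25] 2e-30
pour 0 [-0.95  0.1  -0.39 -0.69 -0.82  1.36] 7e-30 [-0.52  0.16 -0.16 -0.05 -1.17  0.54] 1e-24 [-0.3   0.69  0.53  0.19 -2.    0.33] 2e-18
pour 30 [-1.07  0.45  0.09 -0.64 -1.29  1.8 ] 3e-29 [-0.64  0.32  0.07 -0.08 -1.28  1.19] 6e-30 [-0.22  0.57  0.25  0.4  -1.71  0.71] 1e-23
pour 60 [-0.98  0.78  0.66 -0.55 -1.73  2.02] 2e-24 [-0.67  0.5   0.35 -0.09 -1.43  1.73] 8e-29 [-0.18  0.42 -0.05  0.58 -1.37  1.03] 3e-26
```

```bash
cat > plan2.py <<'E'
from plan import *
for bx,by in((.581,-.048),):
  for yaw in(45,60,75):
    h,T=pose(np.radians(yaw),np.radians(35));g=np.array([bx,by,0])-.0829*h+[0,0,.0668]
    q=np.array([-.41,.64,.27,-.56,-1.49,2.1])
    for d in((-.1*T[:,2]),np.zeros(3),np.array([0,0,.14])):
        q,c=ik(g+.019*T[:,2]+d,T,q);print('tail',yaw,g+.019*T[:,2]+d,q,'%.0e'%c)
for yaw in(0,15,30,45):
    h=pose(np.radians(yaw),0)[0];q=np.array([-1,.4,0,-.6,-1.2,1.6])
    for th,z in((0,.16),(0,.08),(35,.08),(55,.06),(72,.05)):
        p,T=grip(np.radians(yaw),np.radians(th),B-.03*h+[0,0,z]);q,c=ik(p,T,q);print('pour',yaw,th,p,q,'%.0e'%c)
E
python3 plan2.py
```

```text
grasp 0.581 -0.048 1.26 [ 0.21  0.07 -0.85  0.09 -0.08 -0.24] 1.1e-02
grasp 0.64 -0.05 1 [ 0.19  0.18 -0.74  0.16 -0.08 -0.3 ] 8.2e-03
grasp 0.58 -0.05 -30 [ 0.21  0.12 -1.05  1.7  -0.4  -2.36] 1.0e-03
grasp 0.58 -0.05 -60 [ 0.61  0.33 -0.74  0.92 -0.8  -2.41] 4.6e-30
grasp 0.56 0 -90 [ 0.68  0.57 -0.24  0.49 -1.22 -2.53] 2.5e-28
grasp 0.6 0 -90 [ 0.64  0.63 -0.13  0.51 -1.25 -2.48] 1.1e-24
grasp 0.55 -0.1 90 [-0.41  0.64  0.27 -0.56 -1.49  2.1 ] 1.4e-21
grasp 0.58 0 180 [ 0.18  1.04  0.93 -0.12 -2.06  2.94] 6.2e-23
tail 45 [ 0.49 -0.14  0.13] [-0.42  0.17 -0.19 -0.66 -1.07  1.49] 1e-24
tail 45 [ 0.53 -0.1   0.05] [-0.32  0.3  -0.25 -0.74 -0.86  1.55] 1e-20
tail 45 [ 0.53 -0.1   0.19] [-0.29  0.13 -0.1  -0.6  -1.1   1.29] 3e-22
tail 60 [ 0.52 -0.16  0.13] [-0.46  0.33  0.01 -0.64 -1.28  1.7 ] 9e-21
tail 60 [ 0.54 -0.11  0.05] [-0.36  0.41 -0.08 -0.7  -1.08  1.74] 8e-30
tail 60 [ 0.54 -0.11  0.19] [-0.34  0.26  0.08 -0.62 -1.31  1.53] 8e-30
tail 75 [ 0.55 -0.17  0.13] [-0.44  0.47  0.23 -0.6  -1.47  1.86] 9e-28
tail 75 [ 0.56 -0.12  0.05] [-0.35  0.53  0.1  -0.64 -1.27  1.9 ] 2e-28
ta
[... 856 characters left out ...]
.21 -0.62 -1.45  1.68] 1e-22
pour 30 0 [ 0.35 -0.45  0.11] [-1.07  0.44  0.1  -0.64 -1.31  1.78] 5e-30
pour 30 35 [ 0.38 -0.43  0.19] [-0.58  0.32  0.09 -0.   -1.34  1.1 ] 9e-30
pour 30 55 [ 0.42 -0.41  0.2 ] [-0.35  0.44  0.13  0.27 -1.5   0.82] 8e-24
pour 30 72 [ 0.46 -0.39  0.2 ] [-0.21  0.6   0.23  0.42 -1.7   0.68] 4e-25
pour 45 0 [ 0.37 -0.49  0.19] [-1.04  0.55  0.48 -0.59 -1.66  1.81] 5e-22
pour 45 0 [ 0.37 -0.49  0.11] [-1.04  0.6   0.37 -0.59 -1.52  1.91] 7e-30
pour 45 35 [ 0.4  -0.46  0.19] [-0.6   0.4   0.2  -0.   -1.37  1.38] 5e-22
pour 45 55 [ 0.43 -0.43  0.2 ] [-0.35  0.42  0.09  0.32 -1.4   1.05] 5e-23
pour 45 72 [ 0.47 -0.4   0.2 ] [-0.18  0.52  0.07  0.52 -1.53  0.83] 6e-29
```

Request:
drive_tool(
  targets=[
    {"x":0,"y":0,"z":-1.5,"ax":0,"ay":0,"az":0},
    {"x":0,"y":0,"z":-3,"ax":0,"ay":0,"az":0},
    {"x":0,"y":-0.5,"z":-3,"ax":-2,"ay":0,"az":0},
    {"x":0,"y":-0.5,"z":-3,"ax":-5,"ay":0,"az":0},
    {"x":0,"y":-1,"z":-2,"ax":-7,"ay":0,"az":0},
    {"x":0,"y":-1,"z":0,"ax":-7,"ay":0,"az":0},
    {"x":0,"y":-1,"z":0,"ax":-7,"ay":0,"az":0},
    {"x":0,"y":-2,"z":0,"ax":-6,"ay":0,"az":0},
    {"x":0,"y":0,"z":0,"ax":0,"ay":0,"az":0},
  ],
)

```text
clock: 23.83
tcp_pos: [0.4891, -0.0528, 0.2145]
eef_rot: [-2.212, 2.199, -0.079]
ft_force: [-0.5, 0.5, -4.0]
grip_width: 0.0514
gripper_force: 0.0
```

```bash
cat > go.py <<'E'
import sys
from h import *
np.set_printoptions(precision=2,suppress=True)
def to(tgt,T):
    s=arm.read_state();M=R.from_rotvec(s['eef_rot']).as_matrix()
    print(round(s['clock'],2),np.round(s['tcp_pos'],4),'yaw',np.degrees(np.arctan2(M[0,0],-M[1,0])),'shift',M.T@(np.array(tgt)-s['tcp_pos'])*100,'turn',np.degrees(R.from_matrix(M.T@T).as_rotvec()),'q',s['joint_pos'])
def pose(yaw,tilt):
    h=np.array([np.cos(yaw),np.sin(yaw),0]);z=np.sin(tilt)*h-np.cos(tilt)*np.array([0,0,1]);x=np.array([np.sin(yaw),-np.cos(yaw),0]);return h,np.c_[x,np.cross(z,x),z]
if __name__=='__main__':
    a=[float(v) for v in sys.argv[1:]]
    to(a[:3],pose(np.radians(a[3]),np.radians(a[4]))[1])
E
python3 go.py .5811 -.0484 .0718 1.26 0
```

```text
23.83 [ 0.49 -0.05  0.21] yaw 0.3161023803980833 shift [-0.68 -8.47 14.71] turn [-2.91 -1.21 -0.91] q [ 0.24  0.11 -0.13  0.03 -1.29 -0.24]
```

Request:
drive_tool(
  targets=[
    {"x":0,"y":-2,"z":0,"ax":-2.9,"ay":-1.2,"az":-0.9},
    {"x":-0.4,"y":-3.5,"z":0,"ax":0,"ay":0,"az":0},
    {"x":-0.3,"y":-3,"z":0.5,"ax":0,"ay":0,"az":0},
    {"x":0,"y":0,"z":0,"ax":0,"ay":0,"az":0},
  ],
)

```text
clock: 24.17
tcp_pos: [0.5703, -0.0447, 0.2124]
eef_rot: [-2.24, 2.192, -0.009]
ft_force: [-1.2, -0.8, -1.2]
grip_width: 0.0512
gripper_force: 0.0
```

```bash
python3 go.py .5811 -.0484 .0718 1.26 0; sed -i 's/^for bx,by in((.581,-.048),):/for bx,by in((.62,.06),):/;s/in(45,60,75)/in(50,60)/' plan2.py; python3 plan2.py | grep tail
```

```text
24.17 [ 0.57 -0.04  0.21] yaw 1.2445407920162677 shift [ 0.41 -0.94 14.07] turn [-0.53  0.08 -0.02] q [ 0.2   0.3   0.12  0.   -1.38 -0.17]
tail 50 [ 0.54 -0.04  0.13] [-0.18  0.18 -0.19 -0.65 -0.98  1.36] 4e-18
tail 50 [0.57 0.   0.05] [-0.09  0.32 -0.23 -0.72 -0.79  1.42] 3e-30
tail 50 [0.57 0.   0.19] [-0.05  0.15 -0.09 -0.57 -1.02  1.16] 2e-26
tail 60 [ 0.56 -0.05  0.13] [-0.23  0.28 -0.05 -0.65 -1.13  1.53] 4e-26
tail 60 [ 0.58 -0.    0.05] [-0.13  0.39 -0.11 -0.71 -0.94  1.58] 1e-22
tail 60 [ 0.58 -0.    0.19] [-0.11  0.24  0.04 -0.61 -1.17  1.35] 8e-27
```

Request:
drive_tool(
  targets=[
    {"x":0.4,"y":-0.95,"z":1,"ax":-0.5,"ay":0,"az":0},
    {"x":0,"y":0,"z":2.5,"ax":0,"ay":0,"az":0},
    {"x":0,"y":0,"z":3,"ax":0,"ay":0,"az":0},
    {"x":0,"y":0,"z":3,"ax":0,"ay":0,"az":0},
    {"x":0,"y":0,"z":2.5,"ax":0,"ay":0,"az":0},
    {"x":0,"y":0,"z":1.4,"ax":0,"ay":0,"az":0},
    {"x":0,"y":0,"z":0.7,"ax":0,"ay":0,"az":0},
    {"x":0,"y":0,"z":0,"ax":0,"ay":0,"az":0},
  ],
)

```text
clock: 24.83
tcp_pos: [0.5763, -0.0504, 0.0734]
eef_rot: [-2.243, 2.199, -0.001]
ft_force: [-0.1, -0.0, 0.7]
grip_width: 0.0512
gripper_force: 0.0
```

Request:
drive_tool(
  targets=[
    {"x":0,"y":0,"z":0,"ax":0,"ay":0,"az":0},
    {"x":0,"y":0,"z":0,"ax":0,"ay":0,"az":0},
    {"x":0,"y":0,"z":0,"ax":0,"ay":0,"az":0},
    {"x":0,"y":0,"z":0,"ax":0,"ay":0,"az":0},
    {"x":0,"y":0,"z":0,"ax":0,"ay":0,"az":0},
    {"x":0,"y":0,"z":0,"ax":0,"ay":0,"az":0},
    {"x":0,"y":0,"z":0,"ax":0,"ay":0,"az":0},
  ],
  hand=0,
)

```text
clock: 25.42
tcp_pos: [0.5793, -0.0517, 0.0758]
eef_rot: [-2.239, 2.198, -0.01]
ft_force: [3.7, 2.2, 5.4]
grip_width: 0.0129
gripper_force: 62.1
```

Request:
drive_tool(
  targets=[
    {"x":0,"y":0,"z":-0.6,"ax":0,"ay":0,"az":0},
    {"x":0,"y":0,"z":-1.2,"ax":0,"ay":0,"az":0},
    {"x":0,"y":0,"z":-1,"ax":0,"ay":0,"az":0},
    {"x":-0.7,"y":-0.2,"z":-0.4,"ax":0,"ay":0,"az":0},
    {"x":-1.5,"y":-0.5,"z":0,"ax":0,"ay":0,"az":0},
    {"x":-2,"y":-0.8,"z":0,"ax":0,"ay":0,"az":0},
    {"x":-2.2,"y":-0.9,"z":0,"ax":0,"ay":0,"az":0},
    {"x":-2,"y":-0.8,"z":0,"ax":0,"ay":0,"az":0},
    {"x":-1.5,"y":-0.5,"z":0,"ax":0,"ay":0,"az":0},
    {"x":-0.7,"y":-0.2,"z":0,"ax":0,"ay":0,"az":0},
  ],
)

```text
clock: 26.25
tcp_pos: [0.6145, 0.0575, 0.1052]
eef_rot: [-2.244, 2.199, -0.004]
ft_force: [-0.6, 0.3, -4.1]
grip_width: 0.0127
gripper_force: 60.9
```

Request:
drive_tool(
  targets=[
    {"x":0,"y":0,"z":0,"ax":0,"ay":0,"az":-2},
    {"x":0,"y":0,"z":0,"ax":0,"ay":0,"az":-4},
    {"x":0,"y":0,"z":0,"ax":0,"ay":0,"az":-5},
    {"x":0,"y":0,"z":0,"ax":0,"ay":0,"az":-6},
    {"x":0,"y":0,"z":0,"ax":0,"ay":0,"az":-6},
    {"x":0,"y":0,"z":0,"ax":0,"ay":0,"az":-6},
    {"x":0,"y":0,"z":0,"ax":0,"ay":0,"az":-6},
    {"x":0,"y":0,"z":0,"ax":0,"ay":0,"az":-6},
    {"x":0,"y":0,"z":0,"ax":0,"ay":0,"az":-6},
    {"x":0,"y":0,"z":0,"ax":0,"ay":0,"az":-5},
  ],
)

```text
clock: 27.08
tcp_pos: [0.6139, 0.0547, 0.1057]
eef_rot: [2.981, -0.988, 0.004]
ft_force: [-1.1, -0.2, -3.0]
grip_width: 0.013
gripper_force: 60.9
```

Request:
drive_tool(
  targets=[
    {"x":0,"y":0,"z":0,"ax":0,"ay":0,"az":-4},
    {"x":0,"y":0,"z":0,"ax":0,"ay":0,"az":-2.7},
    {"x":0,"y":0,"z":0,"ax":0,"ay":0,"az":0},
  ],
)

```text
clock: 27.33
tcp_pos: [0.6139, 0.0547, 0.1057]
eef_rot: [3.032, -0.818, 0.004]
ft_force: [0.0, -0.5, -3.1]
grip_width: 0.0127
gripper_force: 60.9
```

```bash
python3 go.py .62 .06 .0718 60 0
```

```text
27.33 [0.61 0.05 0.11] yaw 59.81919581570605 shift [ 0.25 -0.77  3.39] turn [ 0.04 -0.15 -0.18] q [ 0.34  0.45  0.06  0.   -1.18  0.7 ]
```

Request:
drive_tool(
  targets=[
    {"x":0,"y":0,"z":0.4,"ax":0,"ay":0,"az":0},
    {"x":0,"y":0,"z":0.8,"ax":0,"ay":0,"az":0},
    {"x":0,"y":0,"z":0.7,"ax":0,"ay":0,"az":0},
    {"x":0,"y":0,"z":0.4,"ax":0,"ay":0,"az":0},
    {"x":0,"y":0,"z":0.2,"ax":0,"ay":0,"az":0},
    {"x":0,"y":0,"z":0.2,"ax":0,"ay":0,"az":0},
    {"x":0,"y":0,"z":0.2,"ax":0,"ay":0,"az":0},
    {"x":0,"y":0,"z":0,"ax":0,"ay":0,"az":0},
  ],
)

```text
clock: 28.0
tcp_pos: [0.6144, 0.0547, 0.0769]
eef_rot: [3.032, -0.82, 0.005]
ft_force: [0.4, 1.1, -3.0]
grip_width: 0.0123
gripper_force: 60.9
```

Request:
drive_tool(
  targets=[
    {"x":0,"y":0,"z":0.1,"ax":0,"ay":0,"az":0},
    {"x":0,"y":0,"z":0,"ax":0,"ay":0,"az":0},
  ],
)

```text
clock: 28.17
tcp_pos: [0.6146, 0.0547, 0.0763]
eef_rot: [3.032, -0.82, 0.006]
ft_force: [-0.3, 0.1, -3.1]
grip_width: 0.013
gripper_force: 60.9
```

Request:
drive_tool(
  targets=[
    {"x":0,"y":0,"z":0.1,"ax":0,"ay":0,"az":0},
    {"x":0,"y":0,"z":0.1,"ax":0,"ay":0,"az":0},
    {"x":0,"y":0,"z":0,"ax":0,"ay":0,"az":0},
  ],
)

```text
clock: 28.42
tcp_pos: [0.6153, 0.0551, 0.0753]
eef_rot: [-3.033, 0.819, -0.009]
ft_force: [-0.6, 1.6, 2.3]
grip_width: 0.0126
gripper_force: 61.7
```

Request:
drive_tool(
  targets=[
    {"x":0,"y":0,"z":0.1,"ax":0,"ay":0,"az":0},
    {"x":0,"y":0,"z":0,"ax":0,"ay":0,"az":0},
    {"x":0,"y":0,"z":0,"ax":0,"ay":0,"az":0},
  ],
)

```text
clock: 28.67
tcp_pos: [0.6155, 0.0553, 0.075]
eef_rot: [-3.032, 0.819, -0.01]
ft_force: [-1.8, 3.1, 6.8]
grip_width: 0.0129
gripper_force: 62.3
```

Request:
drive_tool(
  targets=[
    {"x":0,"y":0,"z":0,"ax":0,"ay":0,"az":0},
    {"x":0,"y":0,"z":0,"ax":0,"ay":0,"az":0},
    {"x":0,"y":0,"z":0,"ax":0,"ay":0,"az":0},
    {"x":0,"y":0,"z":0,"ax":0,"ay":0,"az":0},
    {"x":0,"y":0,"z":0,"ax":0,"ay":0,"az":0},
    {"x":0,"y":0,"z":0,"ax":0,"ay":0,"az":0},
  ],
  hand=0.6,
)

```text
clock: 29.17
tcp_pos: [0.6145, 0.0546, 0.073]
eef_rot: [3.032, -0.82, 0.005]
ft_force: [0.6, 0.6, 0.0]
grip_width: 0.0515
gripper_force: 0.0
```

Request:
drive_tool(
  targets=[
    {"x":0,"y":0,"z":-1,"ax":0,"ay":0,"az":0},
    {"x":0,"y":0,"z":-2,"ax":0,"ay":0,"az":0},
    {"x":0,"y":0,"z":-3,"ax":0,"ay":0,"az":0},
    {"x":0,"y":0,"z":-3.5,"ax":0,"ay":0,"az":0},
    {"x":0,"y":2,"z":-2.5,"ax":0,"ay":0,"az":0},
    {"x":0,"y":3,"z":-1,"ax":0,"ay":0,"az":0},
    {"x":0,"y":3,"z":0,"ax":0,"ay":0,"az":0},
    {"x":0,"y":3,"z":0,"ax":0,"ay":0,"az":0},
    {"x":0,"y":2,"z":0,"ax":0,"ay":0,"az":0},
    {"x":0,"y":0,"z":0,"ax":0,"ay":0,"az":0},
  ],
)

```text
clock: 30.0
tcp_pos: [0.547, -0.0601, 0.2049]
eef_rot: [3.031, -0.823, 0.008]
ft_force: [-0.0, 0.8, 0.4]
grip_width: 0.0515
gripper_force: 0.0
```

```bash
cat > m7.py <<'E'
from h import *
from go import to,pose
np.set_printoptions(precision=4,suppress=True)
c=arm.capture('wrist');a=arm.capture('side');t=arm.capture('top')
b=arm.cut_out('wrist','sieve_tail');OR=((3,120,60),(16,255,255));BL=((100,150,40),(130,255,255))
for n,q,roi in(('wrist',c,(0,300,0,560)),('side',a,(180,262,225,330)),('top',t,(200,285,225,330))):
    for k,col,z in(('bar',OR,.092),('tab',BL,.062)):
        try: p=mask(q,*col,roi);print(n,k,len(p),[atz(q,e,z)[:2] for e in ends(p)])
        except Exception: print(n,k,'none')
cv2.imwrite('pics/c7.png',np.vstack([cv2.resize(a['img'][150:270,200:380],(450,300)),cv2.resize(c['img'],(450,300))])[:,:,::-1])
h,T=pose(np.radians(59.8),np.radians(35));g=np.array([.6155,.0553,.0668])-.0829*h;to(g+.019*T[:,2],T)
E
python3 m7.py
```

```text
wrist bar 11864 [array([ 0.5305, -0.2756]), array([ 0.5915, -0.292 ]), array([ 0.4581, -0.2561])]
wrist tab 1169 [array([ 0.5731, -0.0125]), array([ 0.5971, -0.011 ]), array([ 0.5478, -0.0142])]
side bar 222 [array([0.6204, 0.0529]), array([0.6546, 0.0346]), array([0.5822, 0.0733])]
side tab 97 [array([ 0.5748, -0.0065]), array([ 0.5899, -0.0157]), array([0.5596, 0.0028])]
top bar none
top tab none
30.2 [ 0.549  -0.057   0.2036] yaw 59.755178119471545 shift [ 0.0326 -5.8423 15.2431] turn [34.9671 -0.2409  0.0283] q [ 0.1816  0.2657  0.0513  0.0023 -1.353   0.8608]
```

View pics/c7.png

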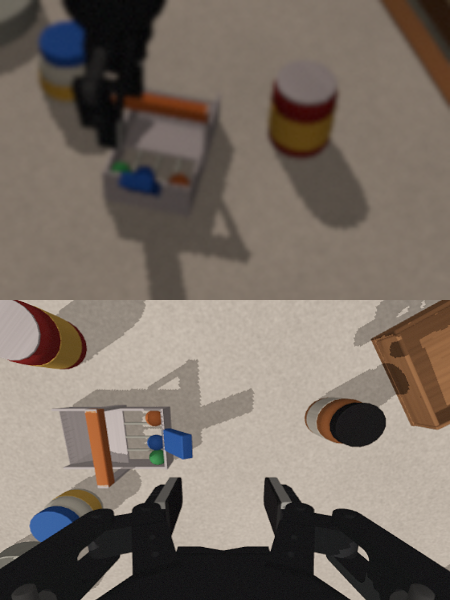

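The sieve stands turned with the marbles on the grille. The tab shows at about (444,178) in the lower half of the picture, clear of the jar and tub. Now I tilt the tool 35°.

Request:
drive_tool(
  targets=[
    {"x":0,"y":0,"z":0,"ax":3,"ay":0,"az":0},
    {"x":0,"y":0,"z":0,"ax":6,"ay":0,"az":0},
    {"x":0,"y":0,"z":0,"ax":7,"ay":0,"az":0},
    {"x":0,"y":0,"z":0,"ax":7,"ay":0,"az":0},
    {"x":0,"y":0,"z":0,"ax":7,"ay":0,"az":0},
    {"x":0,"y":0,"z":0,"ax":5,"ay":0,"az":0},
    {"x":0,"y":1.5,"z":1,"ax":0,"ay":0,"az":0},
    {"x":0,"y":2,"z":1,"ax":0,"ay":0,"az":0},
    {"x":0,"y":0,"z":0,"ax":0,"ay":0,"az":0},
  ],
)

```text
clock: 30.95
tcp_pos: [0.5381, -0.0726, 0.1628]
eef_rot: [-2.456, 0.667, -0.205]
ft_force: [0.0, 0.2, -1.4]
grip_width: 0.0514
gripper_force: 0.0
```

```bash
cat > m8.py <<'E'
from go import *
h,T=pose(np.radians(59.8),np.radians(35));g=np.array([.6155,.0553,.0668])-.0829*h;to(g+.019*T[:,2],T)
E
python3 m8.py
```

```text
30.95 [ 0.54 -0.07  0.16] yaw 59.6904987413857 shift [ 0.27  0.03 13.58] turn [ 0.08  0.09 -0.2 ] q [-0.28  0.24 -0.03 -0.63 -1.21  1.52]
```

Request:
drive_tool(
  targets=[
    {"x":0.1,"y":0,"z":1.5,"ax":0,"ay":0,"az":0},
    {"x":0,"y":0,"z":3,"ax":0,"ay":0,"az":0},
    {"x":0,"y":0,"z":3,"ax":0,"ay":0,"az":0},
    {"x":0,"y":0,"z":2.5,"ax":0,"ay":0,"az":0},
    {"x":0,"y":0,"z":2,"ax":0,"ay":0,"az":0},
    {"x":0,"y":0,"z":1,"ax":0,"ay":0,"az":0},
    {"x":0,"y":0,"z":0.5,"ax":0,"ay":0,"az":0},
    {"x":0,"y":0,"z":0,"ax":0,"ay":0,"az":0},
  ],
)

```text
clock: 31.62
tcp_pos: [0.5806, -0.0053, 0.056]
eef_rot: [-2.457, 0.661, -0.213]
ft_force: [-0.2, -0.3, -0.0]
grip_width: 0.0509
gripper_force: 0.0
```

```bash
python3 m8.py; python3 -c "
from h import *
c=arm.capture('wrist');a=arm.capture('side')
cv2.imwrite('pics/c8.png',np.vstack([cv2.resize(a['img'][170:260,210:345],(450,300)),cv2.resize(c['img'],(450,300))])[:,:,::-1])"
```

```text
31.62 [ 0.58 -0.01  0.06] yaw 59.83385624644742 shift [-0.03  0.45  0.27] turn [ 0.01 -0.13  0.13] q [-0.14  0.38 -0.12 -0.71 -0.95  1.57]
```

View pics/c8.png

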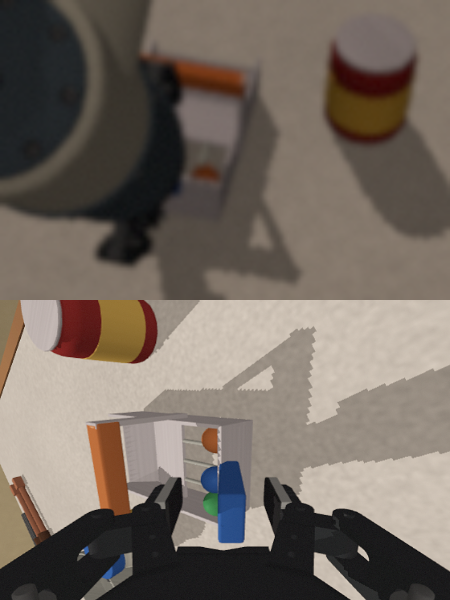

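The tab is between the fingers, slightly toward +y, as computed. I'll make a small correction and close firmly.

Request:
drive_tool(
  targets=[
    {"x":0,"y":0.4,"z":0.3,"ax":0,"ay":0,"az":0},
    {"x":0,"y":0,"z":0,"ax":0,"ay":0,"az":0},
    {"x":0,"y":0,"z":0,"ax":0,"ay":0,"az":0},
  ],
  hand=0.35,
  squeeze=100,
)

```text
clock: 31.97
tcp_pos: [0.5795, -0.008, 0.0517]
eef_rot: [-2.456, 0.663, -0.215]
ft_force: [0.0, -1.2, 0.2]
grip_width: 0.03
gripper_force: 0.0
```

Request:
drive_tool(
  targets=[
    {"x":0,"y":0,"z":0,"ax":0,"ay":0,"az":0},
    {"x":0,"y":0,"z":0,"ax":0,"ay":0,"az":0},
    {"x":0,"y":0,"z":0,"ax":0,"ay":0,"az":0},
    {"x":0,"y":0,"z":0,"ax":0,"ay":0,"az":0},
    {"x":0,"y":0,"z":0,"ax":0,"ay":0,"az":0},
    {"x":0,"y":0,"z":0,"ax":0,"ay":0,"az":0},
  ],
  hand=0,
)

```text
clock: 32.47
tcp_pos: [0.5799, -0.0076, 0.052]
eef_rot: [-2.457, 0.662, -0.215]
ft_force: [-1.7, -1.4, 5.3]
grip_width: 0.0125
gripper_force: 97.9
```

```bash
python3 m8.py
```

```text
32.47 [ 0.58 -0.01  0.05] yaw 59.747857956814634 shift [-0.09  0.02  0.08] turn [-0.02 -0.25  0.11] q [-0.14  0.38 -0.12 -0.72 -0.94  1.59]
```

Request:
drive_tool(
  targets=[
    {"x":0,"y":-0.2,"z":-0.3,"ax":0,"ay":0,"az":0},
    {"x":0,"y":-0.4,"z":-0.6,"ax":0,"ay":0,"az":0},
    {"x":0,"y":-0.8,"z":-1.1,"ax":0,"ay":0,"az":0},
    {"x":0,"y":-1.1,"z":-1.6,"ax":0,"ay":0,"az":0},
    {"x":0,"y":-1.2,"z":-1.7,"ax":0,"ay":0,"az":0},
    {"x":0,"y":-1.2,"z":-1.7,"ax":0,"ay":0,"az":0},
    {"x":0,"y":-1.2,"z":-1.7,"ax":0,"ay":0,"az":0},
    {"x":0,"y":-1,"z":-1.4,"ax":0,"ay":0,"az":0},
    {"x":0,"y":-0.6,"z":-0.9,"ax":0,"ay":0,"az":0},
    {"x":0,"y":-0.3,"z":-0.5,"ax":0,"ay":0,"az":0},
  ],
)

```text
clock: 33.3
tcp_pos: [0.5792, -0.0076, 0.1938]
eef_rot: [-2.457, 0.661, -0.217]
ft_force: [-0.2, -0.0, -2.2]
grip_width: 0.013
gripper_force: 97.5
```

```bash
cat > scr.py <<'E'
from plan import *
from scipy.linalg import logm,expm
def state():
    s=arm.read_state();X=np.eye(4);X[:3,:3]=R.from_rotvec(s['eef_rot']).as_matrix();X[:3,3]=s['tcp_pos'];print(round(s['clock'],2),np.round(s['tcp_pos'],4),'f',s['ft_force'],'w',np.round(s['grip_width'],4));return X,np.array(s['joint_pos'])
def screw(X,q,p,T,units,chk=6):
    Y=np.eye(4);Y[:3,:3]=T;Y[:3,3]=p;L=np.real(logm(np.linalg.inv(X)@Y))
    np.set_printoptions(precision=2,suppress=True)
    for s in(.25,.5,.75,1):
        D=expm(L*s/units);print('unit',s,D[:3,3]*100,np.degrees(R.from_matrix(D[:3,:3]).as_rotvec()))
    for k in range(1,chk+1):
        Z=X@expm(L*k/chk);q,c=ik(Z[:3,3],Z[:3,:3],q);print(np.round(Z[:3,3],3),q,'%.0e'%c)
    return Y,q
E
python3 - <<'E'
from scr import *
X,q=state();yaw=np.radians(15);h=pose(yaw,0)[0]
p,T=grip(yaw,0,B-.035*h+[0,0,.16]);p[2]=X[2,3];Y,q=screw(X,q,p,T,24)
c=arm.capture('side');r=arm.cut_out('side','marble_box_in');t=arm.capture('top');r2=arm.cut_out('top','marble_box_in')
for cc,rr in((c,r),(t,r2)):
    if rr:
        ys,xs=np.where(rr[0]['region']);hull=cv2.convexHull(np.c_[xs,ys].astype(np.int32));bx=cv2.minAreaRect(hull);print(rr[0]['conf'],bx[2],[np.round(atz(cc,(v[1],v[0]),.045)[:2],3) for v in cv2.boxPoints(bx)],atz(cc,bx[0][::-1],.03))
for k in('marble0_center','marble1_center','marble2_center'):
    for n in('top','side'):
        rr=arm.recognise(n,k)
        if rr: print(k,n,rr[0]['pixel'],rr[0]['conf'])
E
```

```text
grasp 0.581 -0.048 1.26 [ 0.21  0.07 -0.85  0.09 -0.08 -0.24] 1.1e-02
grasp 0.64 -0.05 1 [ 0.19  0.18 -0.74  0.16 -0.08 -0.3 ] 8.2e-03
grasp 0.58 -0.05 -30 [ 0.21  0.12 -1.05  1.7  -0.4  -2.36] 1.0e-03
grasp 0.58 -0.05 -60 [ 0.61  0.33 -0.74  0.92 -0.8  -2.41] 4.6e-30
grasp 0.56 0 -90 [ 0.68  0.57 -0.24  0.49 -1.22 -2.53] 2.5e-28
grasp 0.6 0 -90 [ 0.64  0.63 -0.13  0.51 -1.25 -2.48] 1.1e-24
grasp 0.55 -0.1 90 [-0.41  0.64  0.27 -0.56 -1.49  2.1 ] 1.4e-21
grasp 0.58 0 180 [ 0.18  1.04  0.93 -0.12 -2.06  2.94] 6.2e-23
33.3 [ 0.58 -0.01  0.19] f [-0.16 -0.03 -2.21] w 0.013
unit 0.25 [ 0.17  0.39 -0.28] [-0.    0.26  0.38]
unit 0.5 [ 0.34  0.79 -0.55] [-0.    0.53  0.77]
unit 0.75 [ 0.51  1.19 -0.83] [-0.01  0.79  1.15]
unit 1 [ 0.67  1.58 -1.11] [-0.01  1.06  1.54]
[ 0.56 -0.09  0.19] [-0.27  0.21  0.01 -0.61 -1.18  1.37] 4e-29
[ 0.53 -0.16  0.19] [-0.42  0.19 -0.01 -0.61 -1.19  1.39] 2e-28
[ 0.49 -0.23  0.19] [-0.57  0.18 -0.02 -0.62 -1.2   1.41] 1e-28
[ 0.44 -0.3   0.19] [-0.73  0.18 -0.03 -0.62 -1.22  1.43] 3e-28
[ 0.39 -0.36  0.19] [-0.89  0.17 -0.03 -0.62 -1.24  1.46] 7e-28
[ 0.32 -0.41  0.19] [-1.05  0.17 -0.03 -0.62 -1.25  1.48] 1e-27
0.87 75.17352294921875 [array([ 0.42, -0.3 ]), array([ 0.59, -0.3 ]), array([ 0.57, -0.46]), array([ 0.42, -0.45])] [ 0.5  -0.37  0.03]
0.52 17.020524978637695 [array([0.61, 0.18]), array([0.74, 0.15]), array([0.71, 0.04]), array([0.58, 0.07])] [0.66 0.11 0.03]
marble2_center top [198.5, 238.1] 0.64
```

Request:
drive_tool(
  targets=[
    {"x":0.17,"y":0.39,"z":-0.28,"ax":0,"ay":0.26,"az":0.38},
    {"x":0.34,"y":0.79,"z":-0.55,"ax":0,"ay":0.53,"az":0.77},
    {"x":0.51,"y":1.19,"z":-0.83,"ax":0,"ay":0.79,"az":1.15},
    {"x":0.67,"y":1.58,"z":-1.11,"ax":0,"ay":1.06,"az":1.54},
    {"x":0.67,"y":1.58,"z":-1.11,"ax":0,"ay":1.06,"az":1.54},
    {"x":0.67,"y":1.58,"z":-1.11,"ax":0,"ay":1.06,"az":1.54},
    {"x":0.67,"y":1.58,"z":-1.11,"ax":0,"ay":1.06,"az":1.54},
    {"x":0.67,"y":1.58,"z":-1.11,"ax":0,"ay":1.06,"az":1.54},
    {"x":0.67,"y":1.58,"z":-1.11,"ax":0,"ay":1.06,"az":1.54},
    {"x":0.67,"y":1.58,"z":-1.11,"ax":0,"ay":1.06,"az":1.54},
  ],
)

```text
clock: 34.63
tcp_pos: [0.5242, -0.174, 0.1918]
eef_rot: [-2.356, 1.007, -0.32]
ft_force: [0.2, -0.1, -2.5]
grip_width: 0.0127
gripper_force: 97.6
```

Request:
drive_tool(
  targets=[
    {"x":0.67,"y":1.58,"z":-1.11,"ax":0,"ay":1.06,"az":1.54},
    {"x":0.67,"y":1.58,"z":-1.11,"ax":0,"ay":1.06,"az":1.54},
    {"x":0.67,"y":1.58,"z":-1.11,"ax":0,"ay":1.06,"az":1.54},
    {"x":0.67,"y":1.58,"z":-1.11,"ax":0,"ay":1.06,"az":1.54},
    {"x":0.67,"y":1.58,"z":-1.11,"ax":0,"ay":1.06,"az":1.54},
    {"x":0.67,"y":1.58,"z":-1.11,"ax":0,"ay":1.06,"az":1.54},
    {"x":0.67,"y":1.58,"z":-1.11,"ax":0,"ay":1.06,"az":1.54},
    {"x":0.67,"y":1.58,"z":-1.11,"ax":0,"ay":1.06,"az":1.54},
    {"x":0.67,"y":1.58,"z":-1.11,"ax":0,"ay":1.06,"az":1.54},
    {"x":0.67,"y":1.58,"z":-1.11,"ax":0,"ay":1.06,"az":1.54},
  ],
)

```text
clock: 35.47
tcp_pos: [0.4057, -0.3394, 0.192]
eef_rot: [-2.185, 1.393, -0.438]
ft_force: [-0.1, 0.5, -3.0]
grip_width: 0.013
gripper_force: 97.6
```

Request:
drive_tool(
  targets=[
    {"x":0.67,"y":1.58,"z":-1.11,"ax":0,"ay":1.06,"az":1.54},
    {"x":0.67,"y":1.58,"z":-1.11,"ax":0,"ay":1.06,"az":1.54},
    {"x":0.67,"y":1.58,"z":-1.11,"ax":0,"ay":1.06,"az":1.54},
    {"x":0.67,"y":1.58,"z":-1.11,"ax":0,"ay":1.06,"az":1.54},
    {"x":0.51,"y":1.19,"z":-0.83,"ax":0,"ay":0.79,"az":1.15},
    {"x":0.34,"y":0.79,"z":-0.55,"ax":0,"ay":0.53,"az":0.77},
    {"x":0.17,"y":0.39,"z":-0.28,"ax":0,"ay":0.26,"az":0.38},
    {"x":0,"y":0,"z":0,"ax":0,"ay":0,"az":0},
  ],
)

```text
clock: 36.13
tcp_pos: [0.3203, -0.4109, 0.192]
eef_rot: [-2.068, 1.594, -0.499]
ft_force: [0.3, -0.5, -2.8]
grip_width: 0.013
gripper_force: 97.6
```

```bash
sed -i '/^for bx,by,yaw/,/^    q,c=ik(p,T,q0);print/d;s/^B=.*/B=np.array([.5,-.368,0])/' plan.py
python3 - <<'E'
from scr import *
X,q=state();yaw=np.radians(15);h=pose(yaw,0)[0]
# sieve pose from tool: local offset tcp->mouth
print('yaw',np.degrees(np.arctan2(X[0,0],-X[1,0])),'tilt',np.degrees(np.arctan2(-X[2,1],-X[2,2])))
T=X[:3,:3];hh=-T[:,1]*np.cos(np.radians(35))+T[:,2]*np.sin(np.radians(35));u=-T[:,2]*np.cos(np.radians(35))-T[:,1]*np.sin(np.radians(35))
print('mouth',np.round(X[:3,3]-.019*T[:,2]+.1629*hh-.0408*u,3))
for th,z in((35,.09),(72,.055)):
    p,T=grip(yaw,np.radians(th),B-.03*h+[0,0,z]);print(th);X,q=screw(X,q,p,T,10,4)
c=arm.capture('top')
for k in('marble0_center','marble1_center','marble2_center'):
    rr=arm.recognise('top',k)
    if rr: print(k,rr[0]['pixel'],rr[0]['conf'],np.round(atz(c,rr[0]['pixel'],.17),3))
E
```

```text
36.13 [ 0.32 -0.41  0.19] f [ 0.32 -0.53 -2.8 ] w 0.013
yaw 14.802673084906976 tilt 35.00451152466357
mouth [ 0.47 -0.37  0.17]
35
unit 0.25 [ 0.01 -0.11  0.02] [-0.88  0.   -0.01]
unit 0.5 [ 0.02 -0.22  0.04] [-1.75  0.01 -0.01]
unit 0.75 [ 0.04 -0.34  0.07] [-2.63  0.01 -0.02]
unit 1 [ 0.05 -0.45  0.09] [-3.5   0.01 -0.02]
[ 0.33 -0.41  0.2 ] [-0.91  0.16 -0.03 -0.45 -1.22  1.29] 1e-22
[ 0.34 -0.41  0.2 ] [-0.77  0.17 -0.02 -0.28 -1.23  1.1 ] 3e-22
[ 0.35 -0.41  0.2 ] [-0.65  0.2  -0.   -0.13 -1.27  0.94] 4e-22
[ 0.36 -0.4   0.2 ] [-0.55  0.26  0.02  0.   -1.34  0.81] 4e-22
72
unit 0.25 [-0.   -0.2  -0.09] [-0.92 -0.    0.  ]
unit 0.5 [-0.   -0.41 -0.18] [-1.85 -0.    0.  ]
unit 0.75 [-0.   -0.61 -0.26] [-2.77 -0.    0.  ]
unit 1 [-0.   -0.82 -0.35] [-3.7 -0.   0. ]
[ 0.39 -0.4   0.21] [-0.45  0.33  0.1   0.11 -1.46  0.69] 3e-19
[ 0.41 -0.39  0.21] [-0.37  0.43  0.19  0.19 -1.59  0.61] 3e-19
[ 0.43 -0.39  0.21] [-0.31  0.54  0.29  0.26 -1.73  0.56] 3e-19
[ 0.45 -0.38  0.21] [-0.26  0.67  0.39  0.32 -1.86  0.52] 5e-19
marble0_center [314.4, 485.2] 0.48 [ 0.4  -0.39  0.17]
marble1_center [338.9, 508.7] 0.7 [ 0.36 -0.43  0.17]
marble2_center [336.0, 487.6] 0.45 [ 0.36 -0.39  0.17]
```

Three marbles are aboard and the mouth is over the box. I'll tip slightly first so they settle in the well, then continue.

Request:
drive_tool(
  targets=[
    {"x":0,"y":-0.22,"z":0.04,"ax":-1.5,"ay":0,"az":0},
    {"x":0,"y":-0.23,"z":0.05,"ax":-2,"ay":0,"az":0},
    {"x":0,"y":0,"z":0,"ax":0,"ay":0,"az":0},
    {"x":0,"y":0,"z":0,"ax":0,"ay":0,"az":0},
    {"x":0,"y":0,"z":0,"ax":0,"ay":0,"az":0},
    {"x":0,"y":0,"z":0,"ax":0,"ay":0,"az":0},
    {"x":0,"y":0,"z":0,"ax":0,"ay":0,"az":0},
    {"x":0,"y":0,"z":0,"ax":0,"ay":0,"az":0},
    {"x":0,"y":0,"z":0,"ax":0,"ay":0,"az":0},
    {"x":0,"y":0,"z":0,"ax":0,"ay":0,"az":0},
  ],
)

```text
clock: 37.17
tcp_pos: [0.3251, -0.4093, 0.1936]
eef_rot: [-2.114, 1.627, -0.455]
ft_force: [0.8, -0.1, -2.3]
grip_width: 0.0128
gripper_force: 97.8
```

Request:
drive_tool(
  targets=[
    {"x":0,"y":0,"z":0,"ax":0,"ay":0,"az":0},
    {"x":0,"y":0,"z":0,"ax":0,"ay":0,"az":0},
    {"x":0,"y":0,"z":0,"ax":0,"ay":0,"az":0},
    {"x":0,"y":0,"z":0,"ax":0,"ay":0,"az":0},
  ],
)

```text
clock: 37.5
tcp_pos: [0.3252, -0.4092, 0.1937]
eef_rot: [-2.114, 1.626, -0.455]
ft_force: [-0.6, 0.4, -3.3]
grip_width: 0.0128
gripper_force: 97.8
```

```bash
cat > m9.py <<'E'
from scr import *
X,q=state();c=arm.capture('top');w=arm.capture('wrist');s=arm.capture('side')
for n,cc in(('top',c),('wrist',w),('side',s)):
    for k in('marble0_center','marble1_center','marble2_center'):
        rr=arm.recognise(n,k)
        if rr: print(n,k,np.round(rr[0]['pixel']),round(rr[0]['conf'],2),np.round(atz(cc,rr[0]['pixel'],.17),3),np.round(atz(cc,rr[0]['pixel'],.018),3))
T=X[:3,:3];hh=-T[:,1]*np.cos(np.radians(35))+T[:,2]*np.sin(np.radians(35));u=-T[:,2]*np.cos(np.radians(35))-T[:,1]*np.sin(np.radians(35));g=X[:3,3]-.019*T[:,2]
print('mouth',np.round(g+.1629*hh-.0408*u,3),'pitch',np.degrees(np.arcsin(-hh[2])),'x coord axis',np.round(hh,2),'mid',np.round(g+.0829*hh-.045*u,3))
E
python3 m9.py
```

```text
37.5 [ 0.33 -0.41  0.19] f [-0.63  0.38 -3.34] w 0.0128
top marble0_center [346. 481.] 0.68 [ 0.35 -0.37  0.17] [ 0.32 -0.45  0.02]
top marble1_center [338. 507.] 0.44 [ 0.36 -0.42  0.17] [ 0.34 -0.51  0.02]
top marble2_center [331. 486.] 0.52 [ 0.37 -0.38  0.17] [ 0.35 -0.46  0.02]
wrist marble0_center [139. 235.] 0.27 [ 0.38 -0.46  0.17] [ 0.5  -0.42  0.02]
wrist marble1_center [198. 254.] 0.79 [ 0.36 -0.43  0.17] [ 0.46 -0.35  0.02]
wrist marble2_center [244. 231.] 0.56 [ 0.37 -0.39  0.17] [ 0.48 -0.28  0.02]
side marble0_center [386. 169.] 0.73 [ 0.34 -0.37  0.17] [ 0.32 -0.32  0.02]
side marble1_center [417. 184.] 0.4 [ 0.36 -0.42  0.17] [ 0.34 -0.38  0.02]
side marble2_center [385. 193.] 0.65 [ 0.38 -0.38  0.17] [ 0.37 -0.33  0.02]
mouth [ 0.47 -0.37  0.16] pitch 3.485744362466395 x coord axis [ 0.96  0.26 -0.06] mid [ 0.39 -0.39  0.16]
```

Request:
drive_tool(
  targets=[
    {"x":0,"y":-0.23,"z":0.05,"ax":-1.8,"ay":0,"az":0},
    {"x":0,"y":0,"z":0,"ax":0,"ay":0,"az":0},
    {"x":0,"y":0,"z":0,"ax":0,"ay":0,"az":0},
    {"x":0,"y":0,"z":0,"ax":0,"ay":0,"az":0},
    {"x":0,"y":0,"z":0,"ax":0,"ay":0,"az":0},
    {"x":0,"y":-0.22,"z":0.05,"ax":-1.7,"ay":0,"az":0},
    {"x":0,"y":0,"z":0,"ax":0,"ay":0,"az":0},
    {"x":0,"y":0,"z":0,"ax":0,"ay":0,"az":0},
    {"x":0,"y":0,"z":0,"ax":0,"ay":0,"az":0},
    {"x":0,"y":0,"z":0,"ax":0,"ay":0,"az":0},
  ],
)

```text
clock: 38.93
tcp_pos: [0.3293, -0.4081, 0.195]
eef_rot: [-2.157, 1.66, -0.41]
ft_force: [-0.1, 0.2, -2.9]
grip_width: 0.0129
gripper_force: 97.9
```

Request:
drive_tool(
  targets=[
    {"x":0,"y":-0.11,"z":0.03,"ax":-1,"ay":0,"az":0},
    {"x":0,"y":0,"z":0,"ax":0,"ay":0,"az":0},
    {"x":0,"y":0,"z":0,"ax":0,"ay":0,"az":0},
    {"x":0,"y":0,"z":0,"ax":0,"ay":0,"az":0},
    {"x":0,"y":0,"z":0,"ax":0,"ay":0,"az":0},
    {"x":0,"y":0,"z":0,"ax":0,"ay":0,"az":0},
  ],
)

```text
clock: 39.43
tcp_pos: [0.3305, -0.4078, 0.1954]
eef_rot: [-2.17, 1.67, -0.397]
ft_force: [1.1, 0.3, -3.7]
grip_width: 0.0132
gripper_force: 97.9
```

```bash
python3 m9.py
```

```text
39.43 [ 0.33 -0.41  0.2 ] f [ 1.15  0.26 -3.67] w 0.0132
top marble0_center [340. 476.] 0.46 [ 0.36 -0.36  0.17] [ 0.34 -0.43  0.02]
top marble1_center [280. 125.] 0.46 [0.46 0.3  0.17] [0.46 0.37 0.02]
top marble2_center [326. 483.] 0.62 [ 0.38 -0.38  0.17] [ 0.37 -0.45  0.02]
wrist marble1_center [197. 245.] 0.91 [ 0.37 -0.42  0.17] [ 0.46 -0.36  0.02]
wrist marble2_center [244. 226.] 0.65 [ 0.38 -0.39  0.17] [ 0.47 -0.28  0.02]
side marble0_center [382. 178.] 0.76 [ 0.36 -0.37  0.17] [ 0.34 -0.32  0.02]
side marble1_center [415. 190.] 0.61 [ 0.37 -0.42  0.17] [ 0.35 -0.38  0.02]
side marble2_center [384. 199.] 0.59 [ 0.39 -0.38  0.17] [ 0.38 -0.33  0.02]
mouth [ 0.47 -0.37  0.15] pitch 7.9855318773652115 x coord axis [ 0.96  0.26 -0.14] mid [ 0.4  -0.39  0.16]
```

Request:
drive_tool(
  targets=[
    {"x":0,"y":-0.22,"z":0.04,"ax":-2,"ay":0,"az":0},
    {"x":0,"y":-0.22,"z":0.04,"ax":-2,"ay":0,"az":0},
    {"x":0,"y":-0.22,"z":0.04,"ax":-2,"ay":0,"az":0},
    {"x":0,"y":0,"z":0,"ax":0,"ay":0,"az":0},
    {"x":0,"y":0,"z":0,"ax":0,"ay":0,"az":0},
    {"x":0,"y":-0.22,"z":0.04,"ax":-2,"ay":0,"az":0},
    {"x":0,"y":-0.22,"z":0.04,"ax":-2,"ay":0,"az":0},
    {"x":0,"y":0,"z":0,"ax":0,"ay":0,"az":0},
    {"x":0,"y":0,"z":0,"ax":0,"ay":0,"az":0},
    {"x":0,"y":0,"z":0,"ax":0,"ay":0,"az":0},
  ],
)

```text
clock: 40.87
tcp_pos: [0.3408, -0.4049, 0.1976]
eef_rot: [-2.292, 1.763, -0.26]
ft_force: [-0.5, -0.0, -3.0]
grip_width: 0.0128
gripper_force: 97.9
```

Request:
drive_tool(
  targets=[
    {"x":0,"y":0,"z":0,"ax":0,"ay":0,"az":0},
    {"x":0,"y":0,"z":0,"ax":0,"ay":0,"az":0},
    {"x":0,"y":0,"z":0,"ax":0,"ay":0,"az":0},
    {"x":0,"y":0,"z":0,"ax":0,"ay":0,"az":0},
  ],
)

```text
clock: 41.2
tcp_pos: [0.3408, -0.4051, 0.1978]
eef_rot: [-2.293, 1.764, -0.26]
ft_force: [-0.6, -0.5, -2.5]
grip_width: 0.0127
gripper_force: 97.9
```

```bash
python3 m9.py
```

```text
41.2 [ 0.34 -0.41  0.2 ] f [-0.58 -0.52 -2.45] w 0.0127
top marble2_center [321. 478.] 0.53 [ 0.39 -0.37  0.17] [ 0.38 -0.44  0.02]
wrist marble0_center [270. 227.] 0.44 [ 0.38 -0.37  0.17] [ 0.43 -0.27  0.02]
wrist marble1_center [193. 219.] 0.85 [ 0.39 -0.42  0.17] [ 0.46 -0.36  0.02]
wrist marble2_center [246. 224.] 0.93 [ 0.38 -0.39  0.17] [ 0.44 -0.3   0.02]
side marble0_center [376. 185.] 0.64 [ 0.37 -0.36  0.17] [ 0.35 -0.31  0.02]
side marble1_center [408. 212.] 0.72 [ 0.4  -0.42  0.17] [ 0.39 -0.38  0.02]
side marble2_center [382. 201.] 0.63 [ 0.39 -0.38  0.17] [ 0.38 -0.33  0.02]
mouth [ 0.47 -0.37  0.13] pitch 17.974955103404525 x coord axis [ 0.92  0.25 -0.31] mid [ 0.4  -0.39  0.15]
```

Request:
drive_tool(
  targets=[
    {"x":0,"y":-0.2,"z":0.04,"ax":-1.5,"ay":0,"az":0},
    {"x":0,"y":-0.2,"z":0.04,"ax":-1.5,"ay":0,"az":0},
    {"x":0,"y":-0.2,"z":0.04,"ax":-1.5,"ay":0,"az":0},
    {"x":0,"y":-0.2,"z":0.04,"ax":-1.5,"ay":0,"az":0},
    {"x":0,"y":0,"z":0,"ax":0,"ay":0,"az":0},
    {"x":0,"y":0,"z":0,"ax":0,"ay":0,"az":0},
    {"x":0,"y":0,"z":0,"ax":0,"ay":0,"az":0},
    {"x":0,"y":0,"z":0,"ax":0,"ay":0,"az":0},
    {"x":0,"y":0,"z":0,"ax":0,"ay":0,"az":0},
    {"x":0,"y":0,"z":0,"ax":0,"ay":0,"az":0},
  ],
)

```text
clock: 42.63
tcp_pos: [0.3487, -0.4031, 0.1984]
eef_rot: [-2.364, 1.818, -0.172]
ft_force: [0.6, 0.0, -3.1]
grip_width: 0.0132
gripper_force: 97.9
```

```bash
python3 m9.py
```

```text
42.63 [ 0.35 -0.4   0.2 ] f [ 0.63  0.01 -3.07] w 0.0132
top marble0_center [326. 473.] 0.59 [ 0.38 -0.36  0.17] [ 0.37 -0.43  0.02]
top marble1_center [314. 494.] 0.54 [ 0.4  -0.4   0.17] [ 0.39 -0.48  0.02]
top marble2_center [320. 476.] 0.47 [ 0.39 -0.37  0.17] [ 0.38 -0.44  0.02]
wrist marble0_center [273. 228.] 0.72 [ 0.38 -0.37  0.17] [ 0.42 -0.27  0.02]
wrist marble1_center [191. 219.] 0.93 [ 0.4  -0.42  0.17] [ 0.45 -0.37  0.02]
wrist marble2_center [244. 225.] 0.97 [ 0.39 -0.39  0.17] [ 0.43 -0.31  0.02]
side marble1_center [406. 214.] 0.57 [ 0.41 -0.42  0.17] [ 0.4  -0.38  0.02]
side marble2_center [384. 204.] 0.74 [ 0.4  -0.38  0.17] [ 0.39 -0.33  0.02]
mouth [ 0.47 -0.37  0.11] pitch 23.967877893994586 x coord axis [ 0.88  0.24 -0.41] mid [ 0.4  -0.39  0.14]
```

Run:
```python
from scr import *
X,q=state();yaw=np.radians(15);h=pose(yaw,0)[0]
for th,z,u in((41,.07,6),(72,.06,16)):
    p,T=grip(yaw,np.radians(th),B-.035*h+[0,0,z]);print(th);X,q=screw(X,q,p,T,u,2)
```

```text
43.23 [ 0.35 -0.4   0.2 ] f [-0.01 -0.52 -2.41] w 0.0123
41
unit 0.25 [ 0.02 -0.09  0.04] [-0.71  0.01 -0.  ]
unit 0.5 [ 0.04 -0.18  0.09] [-1.42  0.02 -0.01]
unit 0.75 [ 0.07 -0.27  0.14] [-2.13  0.02 -0.01]
unit 1 [ 0.09 -0.35  0.18] [-2.84  0.03 -0.02]
[ 0.36 -0.4   0.19] [-0.57  0.24  0.   -0.03 -1.31  0.84] 6e-22
[ 0.37 -0.4   0.19] [-0.49  0.3   0.03  0.07 -1.38  0.74] 3e-22
72
unit 0.25 [-0.   -0.1  -0.08] [-0.48 -0.    0.  ]
unit 0.5 [-0.   -0.2  -0.15] [-0.97 -0.    0.  ]
unit 0.75 [-0.   -0.29 -0.23] [-1.45 -0.    0.  ]
unit 1 [-0.   -0.39 -0.31] [-1.94 -0.    0.  ]
[ 0.41 -0.39  0.21] [-0.35  0.46  0.19  0.21 -1.62  0.59] 5e-24
[ 0.44 -0.38  0.21] [-0.26  0.66  0.39  0.32 -1.87  0.53] 2e-24
```

Request:
drive_tool(
  targets=[
    {"x":0.09,"y":-0.35,"z":0.18,"ax":-2.84,"ay":0.03,"az":-0.02},
    {"x":0.09,"y":-0.35,"z":0.18,"ax":-2.84,"ay":0.03,"az":-0.02},
    {"x":0.09,"y":-0.35,"z":0.18,"ax":-2.84,"ay":0.03,"az":-0.02},
    {"x":0.09,"y":-0.35,"z":0.18,"ax":-2.84,"ay":0.03,"az":-0.02},
    {"x":0.09,"y":-0.35,"z":0.18,"ax":-2.84,"ay":0.03,"az":-0.02},
    {"x":0.09,"y":-0.35,"z":0.18,"ax":-2.84,"ay":0.03,"az":-0.02},
    {"x":0,"y":0,"z":0,"ax":0,"ay":0,"az":0},
    {"x":0,"y":0,"z":0,"ax":0,"ay":0,"az":0},
  ],
)

```text
clock: 43.9
tcp_pos: [0.3719, -0.402, 0.1883]
eef_rot: [2.427, -1.859, -0.099]
ft_force: [-0.3, 0.4, -3.1]
grip_width: 0.0124
gripper_force: 98.1
```

Request:
drive_tool(
  targets=[
    {"x":0,"y":-0.39,"z":-0.31,"ax":-1.94,"ay":0,"az":0},
    {"x":0,"y":-0.39,"z":-0.31,"ax":-1.94,"ay":0,"az":0},
    {"x":0,"y":-0.39,"z":-0.31,"ax":-1.94,"ay":0,"az":0},
    {"x":0,"y":-0.39,"z":-0.31,"ax":-1.94,"ay":0,"az":0},
    {"x":0,"y":-0.39,"z":-0.31,"ax":-1.94,"ay":0,"az":0},
    {"x":0,"y":-0.39,"z":-0.31,"ax":-1.94,"ay":0,"az":0},
    {"x":0,"y":-0.39,"z":-0.31,"ax":-1.94,"ay":0,"az":0},
    {"x":0,"y":-0.39,"z":-0.31,"ax":-1.94,"ay":0,"az":0},
    {"x":0,"y":0,"z":0,"ax":0,"ay":0,"az":0},
    {"x":0,"y":0,"z":0,"ax":0,"ay":0,"az":0},
  ],
)

```text
clock: 44.73
tcp_pos: [0.406, -0.3934, 0.2061]
eef_rot: [2.243, -1.72, -0.326]
ft_force: [-0.9, 0.4, -2.0]
grip_width: 0.0127
gripper_force: 99.4
```

Request:
drive_tool(
  targets=[
    {"x":0,"y":-0.39,"z":-0.31,"ax":-1.94,"ay":0,"az":0},
    {"x":0,"y":-0.39,"z":-0.31,"ax":-1.94,"ay":0,"az":0},
    {"x":0,"y":-0.39,"z":-0.31,"ax":-1.94,"ay":0,"az":0},
    {"x":0,"y":-0.39,"z":-0.31,"ax":-1.94,"ay":0,"az":0},
    {"x":0,"y":-0.39,"z":-0.31,"ax":-1.94,"ay":0,"az":0},
    {"x":0,"y":-0.39,"z":-0.31,"ax":-1.94,"ay":0,"az":0},
    {"x":0,"y":-0.39,"z":-0.31,"ax":-1.94,"ay":0,"az":0},
    {"x":0,"y":-0.39,"z":-0.31,"ax":-1.94,"ay":0,"az":0},
    {"x":0,"y":0,"z":0,"ax":0,"ay":0,"az":0},
    {"x":0,"y":0,"z":0,"ax":0,"ay":0,"az":0},
  ],
)

```text
clock: 45.57
tcp_pos: [0.4435, -0.3834, 0.2128]
eef_rot: [2.047, -1.571, -0.526]
ft_force: [0.1, 0.3, -2.5]
grip_width: 0.013
gripper_force: 99.4
```

```bash
python3 m9.py
```

```text
45.57 [ 0.44 -0.38  0.21] f [ 0.06  0.26 -2.52] w 0.013
wrist marble0_center [259.  10.] 0.89 [ 0.55 -0.37  0.17] [ 0.55 -0.32  0.02]
wrist marble1_center [190.  15.] 0.81 [ 0.55 -0.4   0.17] [ 0.56 -0.37  0.02]
wrist marble2_center [219.  12.] 0.92 [ 0.55 -0.39  0.17] [ 0.55 -0.35  0.02]
side marble0_center [354. 284.] 0.57 [ 0.53 -0.37  0.17] [ 0.55 -0.32  0.02]
side marble1_center [378. 294.] 0.69 [ 0.53 -0.41  0.17] [ 0.56 -0.37  0.02]
side marble2_center [369. 294.] 0.51 [ 0.54 -0.4   0.17] [ 0.56 -0.35  0.02]
mouth [ 0.47 -0.38  0.06] pitch 71.96031775415356 x coord axis [ 0.3   0.08 -0.95] mid [ 0.44 -0.39  0.14]
```

All three marbles lie on the box floor, with the side and wrist views agreeing at about (.55,-.32), (.56,-.37) and (.56,-.35). Now I level the sieve and bring it back.

Run:
```python
from scr import *
X,q=state()
X[2,3]+=.05
T=pose(np.radians(14.8),np.radians(35))[1];Y,q=screw(X,q,np.array([.3203,-.4109,.2]),T,13,3)
print('z axis in tool',X[2,:3])
T2=pose(np.radians(59.75),np.radians(35))[1];screw(Y,q,np.array([.5792,-.0076,.2]),T2,18,3)
```

```text
46.17 [ 0.44 -0.38  0.21] f [ 0.2   1.6  -2.44] w 0.0127
unit 0.25 [-0.01  0.26  0.14] [ 1.39 -0.    0.  ]
unit 0.5 [-0.02  0.51  0.28] [ 2.77 -0.    0.01]
unit 0.75 [-0.03  0.76  0.43] [ 4.16 -0.    0.01]
unit 1 [-0.04  1.    0.59] [ 5.54 -0.    0.02]
[ 0.4  -0.39  0.26] [-0.41  0.36  0.25  0.14 -1.64  0.67] 1e-26
[ 0.35 -0.4   0.24] [-0.67  0.17  0.07 -0.16 -1.35  0.96] 8e-22
[ 0.32 -0.41  0.2 ] [-1.05  0.17 -0.03 -0.62 -1.26  1.47] 2e-25
z axis in tool [-0.   0.6 -0.8]
unit 0.25 [-0.24 -0.52  0.37] [-0.   -0.36 -0.51]
unit 0.5 [-0.48 -1.05  0.73] [-0.   -0.72 -1.02]
unit 0.75 [-0.73 -1.57  1.1 ] [-0.   -1.07 -1.53]
unit 1 [-0.99 -2.09  1.46] [-0.   -1.43 -2.05]
[ 0.44 -0.3   0.2 ] [-0.73  0.17 -0.02 -0.62 -1.23  1.42] 1e-20
[ 0.53 -0.16  0.2 ] [-0.42  0.19 -0.   -0.61 -1.2   1.38] 8e-21
[ 0.58 -0.01  0.2 ] [-0.12  0.22  0.04 -0.6  -1.19  1.34] 2e-21
```

Raising 5 cm, then levelling.

Request:
drive_tool(
  targets=[
    {"x":0,"y":0.6,"z":-0.8,"ax":0,"ay":0,"az":0},
    {"x":0,"y":1.2,"z":-1.6,"ax":0,"ay":0,"az":0},
    {"x":0,"y":1.2,"z":-1.6,"ax":0,"ay":0,"az":0},
  ],
)

```text
clock: 46.42
tcp_pos: [0.4435, -0.383, 0.2641]
eef_rot: [2.045, -1.568, -0.528]
ft_force: [-0.0, -0.7, -1.9]
grip_width: 0.0128
gripper_force: 99.4
```

Request:
drive_tool(
  targets=[
    {"x":-0.02,"y":0.51,"z":0.28,"ax":2.77,"ay":0,"az":0},
    {"x":-0.04,"y":1,"z":0.59,"ax":5.54,"ay":0,"az":0.02},
    {"x":-0.04,"y":1,"z":0.59,"ax":5.54,"ay":0,"az":0.02},
    {"x":-0.04,"y":1,"z":0.59,"ax":5.54,"ay":0,"az":0.02},
    {"x":-0.04,"y":1,"z":0.59,"ax":5.54,"ay":0,"az":0.02},
    {"x":-0.04,"y":1,"z":0.59,"ax":5.54,"ay":0,"az":0.02},
    {"x":-0.04,"y":1,"z":0.59,"ax":5.54,"ay":0,"az":0.02},
    {"x":-0.04,"y":1,"z":0.59,"ax":5.54,"ay":0,"az":0.02},
    {"x":-0.04,"y":1,"z":0.59,"ax":5.54,"ay":0,"az":0.02},
    {"x":-0.04,"y":1,"z":0.59,"ax":5.54,"ay":0,"az":0.02},
  ],
)

```text
clock: 47.25
tcp_pos: [0.3435, -0.4059, 0.234]
eef_rot: [-2.312, 1.776, -0.251]
ft_force: [-0.0, -1.4, -3.4]
grip_width: 0.0129
gripper_force: 99.4
```

Request:
drive_tool(
  targets=[
    {"x":-0.04,"y":1,"z":0.59,"ax":5.54,"ay":0,"az":0.02},
    {"x":-0.04,"y":1,"z":0.59,"ax":5.54,"ay":0,"az":0.02},
    {"x":-0.04,"y":1,"z":0.59,"ax":5.54,"ay":0,"az":0.02},
    {"x":-0.02,"y":0.51,"z":0.28,"ax":2.77,"ay":0,"az":0},
    {"x":0,"y":0,"z":0,"ax":0,"ay":0,"az":0},
  ],
)

```text
clock: 47.67
tcp_pos: [0.3172, -0.4106, 0.198]
eef_rot: [-2.067, 1.598, -0.498]
ft_force: [-0.3, 0.3, -2.4]
grip_width: 0.0129
gripper_force: 99.5
```

Run:
```python
from scr import *
X,q=state();print(q,'yaw',np.degrees(np.arctan2(X[0,0],-X[1,0])),'tilt',np.degrees(np.arctan2(-X[2,1],-X[2,2])))
T2=pose(np.radians(59.75),np.radians(35))[1];screw(X,q,np.array([.5792,-.0076,.2]),T2,18,3)
```

```text
47.67 [ 0.32 -0.41  0.2 ] f [-0.27  0.32 -2.4 ] w 0.0129
[-1.06  0.17 -0.03 -0.62 -1.27  1.47] yaw 14.63697162200818 tilt 34.924973670140766
unit 0.25 [-0.24 -0.53  0.37] [-0.   -0.36 -0.52]
unit 0.5 [-0.48 -1.06  0.73] [-0.   -0.71 -1.03]
unit 0.75 [-0.73 -1.58  1.1 ] [-0.   -1.07 -1.55]
unit 1 [-0.98 -2.1   1.46] [-0.   -1.43 -2.06]
[ 0.44 -0.3   0.2 ] [-0.74  0.17 -0.03 -0.62 -1.23  1.42] 1e-20
[ 0.53 -0.16  0.2 ] [-0.42  0.19 -0.   -0.61 -1.2   1.38] 8e-21
[ 0.58 -0.01  0.2 ] [-0.12  0.22  0.04 -0.6  -1.19  1.34] 2e-21
```

Request:
drive_tool(
  targets=[
    {"x":-0.48,"y":-1.06,"z":0.73,"ax":0,"ay":-0.71,"az":-1.03},
    {"x":-0.98,"y":-2.1,"z":1.46,"ax":0,"ay":-1.43,"az":-2.06},
    {"x":-0.98,"y":-2.1,"z":1.46,"ax":0,"ay":-1.43,"az":-2.06},
    {"x":-0.98,"y":-2.1,"z":1.46,"ax":0,"ay":-1.43,"az":-2.06},
    {"x":-0.98,"y":-2.1,"z":1.46,"ax":0,"ay":-1.43,"az":-2.06},
    {"x":-0.98,"y":-2.1,"z":1.46,"ax":0,"ay":-1.43,"az":-2.06},
    {"x":-0.98,"y":-2.1,"z":1.46,"ax":0,"ay":-1.43,"az":-2.06},
    {"x":-0.98,"y":-2.1,"z":1.46,"ax":0,"ay":-1.43,"az":-2.06},
    {"x":-0.98,"y":-2.1,"z":1.46,"ax":0,"ay":-1.43,"az":-2.06},
    {"x":-0.98,"y":-2.1,"z":1.46,"ax":0,"ay":-1.43,"az":-2.06},
  ],
)

```text
clock: 48.5
tcp_pos: [0.4995, -0.2222, 0.2014]
eef_rot: [-2.321, 1.109, -0.351]
ft_force: [0.2, -0.5, -2.2]
grip_width: 0.0131
gripper_force: 99.5
```

Request:
drive_tool(
  targets=[
    {"x":-0.98,"y":-2.1,"z":1.46,"ax":0,"ay":-1.43,"az":-2.06},
    {"x":-0.98,"y":-2.1,"z":1.46,"ax":0,"ay":-1.43,"az":-2.06},
    {"x":-0.98,"y":-2.1,"z":1.46,"ax":0,"ay":-1.43,"az":-2.06},
    {"x":-0.98,"y":-2.1,"z":1.46,"ax":0,"ay":-1.43,"az":-2.06},
    {"x":-0.98,"y":-2.1,"z":1.46,"ax":0,"ay":-1.43,"az":-2.06},
    {"x":-0.98,"y":-2.1,"z":1.46,"ax":0,"ay":-1.43,"az":-2.06},
    {"x":-0.98,"y":-2.1,"z":1.46,"ax":0,"ay":-1.43,"az":-2.06},
    {"x":-0.98,"y":-2.1,"z":1.46,"ax":0,"ay":-1.43,"az":-2.06},
    {"x":-0.48,"y":-1.06,"z":0.73,"ax":0,"ay":-0.71,"az":-1.03},
    {"x":0,"y":0,"z":0,"ax":0,"ay":0,"az":0},
  ],
)

```text
clock: 49.33
tcp_pos: [0.582, -0.0043, 0.2014]
eef_rot: [-2.462, 0.653, -0.209]
ft_force: [-0.4, -0.1, -1.6]
grip_width: 0.0129
gripper_force: 99.5
```

Run:
```python
from go import *
h,T=pose(np.radians(59.75),np.radians(35));to([.5799,-.0076,.052],T)
```

```text
49.33 [ 0.58 -0.    0.2 ] yaw 60.24995780716338 shift [-0.07  8.86 12.04] turn [0.15 0.15 0.51] q [-0.11  0.23  0.05 -0.6  -1.19  1.34]
```

Request:
drive_tool(
  targets=[
    {"x":0,"y":0.5,"z":0.7,"ax":0.15,"ay":0.15,"az":0.5},
    {"x":0,"y":1.2,"z":1.7,"ax":0,"ay":0,"az":0},
    {"x":0,"y":1.4,"z":2,"ax":0,"ay":0,"az":0},
    {"x":0,"y":1.4,"z":2,"ax":0,"ay":0,"az":0},
    {"x":0,"y":1.4,"z":2,"ax":0,"ay":0,"az":0},
    {"x":0,"y":1.1,"z":1.5,"ax":0,"ay":0,"az":0},
    {"x":0,"y":0.7,"z":1,"ax":0,"ay":0,"az":0},
    {"x":0,"y":0.3,"z":0.4,"ax":0,"ay":0,"az":0},
    {"x":0,"y":0.1,"z":0.2,"ax":0,"ay":0,"az":0},
    {"x":0,"y":0,"z":0,"ax":0,"ay":0,"az":0},
  ],
)

```text
clock: 50.17
tcp_pos: [0.5818, -0.0081, 0.0604]
eef_rot: [-2.454, 0.671, -0.212]
ft_force: [0.2, -0.4, -1.2]
grip_width: 0.0128
gripper_force: 99.4
```

Request:
drive_tool(
  targets=[
    {"x":0,"y":0.1,"z":0.14,"ax":0,"ay":0,"az":0},
    {"x":0,"y":0.1,"z":0.14,"ax":0,"ay":0,"az":0},
    {"x":0,"y":0,"z":0,"ax":0,"ay":0,"az":0},
  ],
)

```text
clock: 50.42
tcp_pos: [0.5817, -0.0076, 0.0572]
eef_rot: [-2.453, 0.67, -0.213]
ft_force: [-0.4, 0.6, -2.2]
grip_width: 0.0129
gripper_force: 99.4
```

Request:
drive_tool(
  targets=[
    {"x":0,"y":0.1,"z":0.14,"ax":0,"ay":0,"az":0},
    {"x":0,"y":0.1,"z":0.14,"ax":0,"ay":0,"az":0},
    {"x":0,"y":0,"z":0,"ax":0,"ay":0,"az":0},
  ],
)

```text
clock: 50.67
tcp_pos: [0.5812, -0.0075, 0.0529]
eef_rot: [-2.453, 0.671, -0.211]
ft_force: [-0.8, -0.3, -3.3]
grip_width: 0.0128
gripper_force: 99.4
```

Request:
drive_tool(
  targets=[
    {"x":0,"y":0.06,"z":0.08,"ax":0,"ay":0,"az":0},
    {"x":0,"y":0,"z":0,"ax":0,"ay":0,"az":0},
    {"x":0,"y":0,"z":0,"ax":0,"ay":0,"az":0},
  ],
)

```text
clock: 50.92
tcp_pos: [0.5815, -0.0077, 0.0523]
eef_rot: [-2.453, 0.671, -0.212]
ft_force: [-0.6, -0.2, -0.9]
grip_width: 0.0129
gripper_force: 99.7
```

Request:
drive_tool(
  targets=[
    {"x":0,"y":0.05,"z":0.07,"ax":0,"ay":0,"az":0},
    {"x":0,"y":0,"z":0,"ax":0,"ay":0,"az":0},
    {"x":0,"y":0,"z":0,"ax":0,"ay":0,"az":0},
  ],
)

```text
clock: 51.17
tcp_pos: [0.5814, -0.0077, 0.0521]
eef_rot: [-2.453, 0.67, -0.212]
ft_force: [-4.1, -0.6, 6.3]
grip_width: 0.013
gripper_force: 100.7
```

Request:
drive_tool(
  targets=[
    {"x":0,"y":0,"z":0,"ax":0,"ay":0,"az":0},
    {"x":0,"y":0,"z":0,"ax":0,"ay":0,"az":0},
    {"x":0,"y":0,"z":0,"ax":0,"ay":0,"az":0},
    {"x":0,"y":0,"z":0,"ax":0,"ay":0,"az":0},
    {"x":0,"y":0,"z":0,"ax":0,"ay":0,"az":0},
    {"x":0,"y":0,"z":0,"ax":0,"ay":0,"az":0},
  ],
  hand=0.6,
)

```text
clock: 51.67
tcp_pos: [0.5815, -0.0076, 0.0512]
eef_rot: [-2.453, 0.671, -0.211]
ft_force: [0.3, 0.6, 0.4]
grip_width: 0.0511
gripper_force: 0.0
```

Request:
drive_tool(
  targets=[
    {"x":0,"y":0,"z":-0.5,"ax":0,"ay":0,"az":0},
    {"x":0,"y":0,"z":-1.5,"ax":0,"ay":0,"az":0},
    {"x":0,"y":0,"z":-2.5,"ax":0,"ay":0,"az":0},
    {"x":0,"y":0,"z":-3,"ax":0,"ay":0,"az":0},
    {"x":0,"y":0,"z":-3,"ax":0,"ay":0,"az":0},
    {"x":0,"y":0,"z":-3,"ax":0,"ay":0,"az":0},
    {"x":0,"y":0,"z":-2,"ax":0,"ay":0,"az":0},
    {"x":0,"y":0,"z":0,"ax":0,"ay":0,"az":0},
  ],
)

```text
clock: 52.33
tcp_pos: [0.5371, -0.0872, 0.1828]
eef_rot: [-2.455, 0.67, -0.222]
ft_force: [0.8, 0.6, 1.3]
grip_width: 0.0509
gripper_force: 0.0
```

Run:
```python
from h import *
np.set_printoptions(precision=3,suppress=True)
s=arm.read_state();print(s['clock'],s['tcp_pos'],s['ft_force'])
cs={n:arm.capture(n) for n in('side','top','wrist')}
for k,z in(('sieve_mid',.03),('marble0_center',.018),('marble1_center',.018),('marble2_center',.018),('shot0_center',.009),('can_mid',.0425),('jar_mid',.0475),('tub_mid',.035)):
    for n in('side','top','wrist'):
        for r in arm.recognise(n,k)[:4]: 
            if r['conf']>.4: print(k,n,np.round(r['pixel']),round(r['conf'],2),atz(cs[n],r['pixel'],z))
for n,roi in(('wrist',(0,300,0,560)),('side',(180,262,225,330))):
    p=mask(cs[n],(3,120,60),(16,255,255),roi);print('bar',n,len(p),[atz(cs[n],e,.094)[:2] for e in ends(p)])
```

```text
52.3333 [ 0.537 -0.087  0.183] [0.758 0.558 1.319]
sieve_mid side [206. 270.] 0.67 [0.63 0.06 0.03]
sieve_mid top [209. 249.] 0.96 [0.629 0.077 0.03 ]
sieve_mid wrist [189. 231.] 0.78 [0.619 0.069 0.03 ]
marble0_center side [353. 285.] 0.63 [ 0.553 -0.315  0.018]
marble1_center side [383. 295.] 0.49 [ 0.553 -0.378  0.018]
marble2_center side [368. 293.] 0.55 [ 0.558 -0.349  0.018]
shot0_center side [304. 242.] 0.54 [ 0.497 -0.181  0.009]
can_mid side [193. 322.] 0.85 [0.771 0.057 0.043]
can_mid top [153. 256.] 0.88 [0.762 0.063 0.042]
can_mid wrist [ 72. 175.] 0.9 [0.775 0.061 0.042]
jar_mid side [303. 242.] 0.71 [ 0.495 -0.199  0.047]
jar_mid top [244. 195.] 0.48 [0.544 0.197 0.047]
jar_mid wrist [201. 533.] 0.74 [ 0.5   -0.189  0.047]
tub_mid side [167. 235.] 0.72 [0.576 0.226 0.035]
tub_mid top [243. 196.] 0.82 [0.548 0.198 0.035]
bar wrist 2427 [array([0.835, 0.17 ]), array([0.834, 0.034]), array([0.836, 0.482])]
bar side 221 [array([0.622, 0.051]), array([0.586, 0.072]), array([0.656, 0.032])]
```

```bash
python3 -c "
from station import arm
print(arm.sign_off())"
```

```text
the job is handed in; nothing more can be done
None
```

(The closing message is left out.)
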